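# Put the spring-held cup tray back in service

## Robot

A 7-joint arm with a two-finger parallel gripper is mounted at the origin on the work surface. World frame = base frame: x ahead of the robot, y to its left, z up, the work surface at z = 0. Lengths are in m, angles in rad, forces in N, time in s.
With the tool pointing down it reaches from about 0.4 to 0.85 m from the base axis. Payload 4.5 kg.
Tool frame: the origin (TCP) lies between the finger pads; the fingertips stand bot.finger_overhang ahead of it and the grasp point (between the pads) lies 2 mm behind it (bot.finger_overhang is the distance from the TCP to the fingertips, in m); y points along the fingers, x is the direction in which the jaws open and shut, and the axes are right-handed (so a half turn about y gives the same grasp; the last joint's range is limited). The gripper opens to 85 mm and grips with 20 to 120 N. Pads are 22 mm wide; open, the fingers measure 114 mm over their backs; the gripper's body (76 mm by 85 mm) begins 54 mm behind the grasp point. The pads swing forward as they close: fully open they stand 13 mm farther back than shut.
Start: joints at [1.214, 0.689, -0.195, 1.565, 0.157, 0.902, -0.215], TCP at [0.238, -0.578, 0.248] pointing down, gripper open.
Joint ranges: [-3.01, 3.01], [-0.46, 2.08], [-1.47, 1.51], [0.13, 2.56], [-1, 4.14], [0.04, 2.09], [-2.66, 2.66]. Speed limits (rad/s): [2.57, 2.57, 3.14, 3.14, 3.14, 3.14, 3.14].

## Interface

Orientations are given as a unit quaternion [w, x, y, z].
In Python, from bench import bot gives the robot as it stands.
- The arm moves only by the tool move_arm, never from a script. Its argument "commands" is a list of rows, each a list of 3 entries, a list of its own where there are three numbers: the shift along the tool's x, y, z in mm, then the turn about the tool's y in rad, then the closure in counts, from 0 (fully open) to 255 (shut). A call has 1 to 5 rows; each row is the pose to reach, as a shift and turn from the pose commanded when the call began, along the tool's axes at that moment; what a row does not reach only later rows make up. A row lasts 1/12 s, in which the tool goes at most 41.7 mm and 7.16 degrees, less where a joint would pass 70% of its speed; a pose out of reach is approached as far as the arm can. A call with a gripper value outside its range is refused whole. The fingers move at their own pace and stop on an object; "newtons" is the grip in N (left out, the last holds). Time passes only in rows, so rows that repeat a pose let the fingers close. It gives the time, the measured TCP pose, the force and the opening at its end, in the units of the state.
- bot.state(): the state, without advancing time (a new reading comes with each control period).
- bot.get_image(name): name is "scene" or "top" or "wrist"; returns the picture (420x560x3 uint8, red, green, blue); there is no depth.
- bot.camera_model(name): a dict with "camera_matrix" (3x3 intrinsics, pixels), "rvec" (rotation vector, rad) and "tvec" (3), from world to camera coordinates, as OpenCV has them. Camera axes: x right, y down, z forward; pixel columns grow to the right and rows downward; lengths in m; the calibration is good to about 2 mm. A picture is of the moment at which its call begins: read the wrist's pose just before it. camera_model takes no time and is no camera call; for the wrist camera it gives the pose at the moment of the call.
- bot.finish_job(): hands the job in, once; it reports no verdict.
The state is a dict: "time_s": time; "joints": joint angles; "joint_velocities": joint speeds; "joint_efforts": joint torques, N m; "tcp_pos": TCP position; "orientation": TCP orientation; "wrist_force": force on the tool from outside, world axes, zero at the start; "torque": the same for the moment, N m; "width": opening from 0.0 (shut) to 1.0 (fully open).
Only numpy, scipy, OpenCV 4.12 (cv2) and the standard library are available. Lean on these libraries where they do the work, as an engineer would, in place of code of your own. Each camera call takes 0.05 s, during which the arm holds its last target.

## Task

Put the cup tray back in service: first swing the isolator lever towards the robot (off), and with it off fit both loose tension springs, each with its pin fully down in a hole of the anchor bar and its eye stretched over the post straight across from that hole and down on the base plate. Then swing the isolator away from the robot (on) and test the roller switch: press the roller gently down just until it clicks (about 7 mm of travel), stop well before overtravel, hold a moment and let it spring back. Have every loose glass cup from the slab standing upright on the steel tray's floor at the end, and leave the other things on the slab where they are.

Things in the scene. Friction and masses are not known exactly. Their poses are not given: they have to be found in the camera images.
- tray_floor (a point): Centre of the inner floor of the steel tray (inside 87 by 232 mm, rims 12 mm high, 4 mm thick). Tray, two posts and anchor bar are one fixed unit on the concrete slab. x from the anchor bar to the tray (away from the robot), y along the tray and the bar, z up. Floor is 4 mm above the slab; slab top is 20 mm above the robot's mounting surface.
- hole1 (a point): Mouth centre of a vertical 11 mm hole, 22 mm deep, in the dark anchor bar (26 mm along x, 135 mm along y, top 26 mm above the slab); holes 100 mm apart. Its own post, 8 mm thick, 10 mm high, stands on the 4 mm base plate 122 mm from it straight along this point's x axis (z up); post foot 22 mm, post top 12 mm below this point.
- spring1_pin_grip (a point): Centre of the black grip tab (18 mm along the spring, 10 across, 36 high) at the pin end of a steel tension spring, 46 mm above what it stands on. x axis: along the spring, pin to eye; z up. Tip of the vertical 6 mm hook pin: 45 mm straight below; 27 mm of pin is free. Spring 104 x 26 x 64 mm, 80 g, stands on its eye and on a foot plate 24 mm from the pin. Either spring fits either hole.
- spring1_eye_grip (a point): Centre of the second grip tab (same size, height, axes), 72 mm from the first when relaxed; moves with the eye. Centre of the flat eye (16 mm round opening, 26 mm outside, wire 5 mm): 18 mm beyond this point along x, 43.5 mm below it. The ends slide apart along the spring but cannot lift, tilt or turn against each other: lifting one lifts both.
- spring1_stretch (a joint): Stretch of the spring in m: 0 relaxed, 0.05 the stop; pulls back with 250 N/m (about 6 N when fitted, 7.5 N to pass the eye over the post).
- hole2 (a point): Mouth centre of a vertical 11 mm hole, 22 mm deep, in the dark anchor bar (26 mm along x, 135 mm along y, top 26 mm above the slab); holes 100 mm apart. Its own post, 8 mm thick, 10 mm high, stands on the 4 mm base plate 122 mm from it straight along this point's x axis (z up); post foot 22 mm, post top 12 mm below this point.
- spring2_pin_grip (a point): Centre of the black grip tab (18 mm along the spring, 10 across, 36 high) at the pin end of a steel tension spring, 46 mm above what it stands on. x axis: along the spring, pin to eye; z up. Tip of the vertical 6 mm hook pin: 45 mm straight below; 27 mm of pin is free. Spring 104 x 26 x 64 mm, 80 g, stands on its eye and on a foot plate 24 mm from the pin. Either spring fits either hole.
- spring2_eye_grip (a point): Centre of the second grip tab (same size, height, axes), 72 mm from the first when relaxed; moves with the eye. Centre of the flat eye (16 mm round opening, 26 mm outside, wire 5 mm): 18 mm beyond this point along x, 43.5 mm below it. The ends slide apart along the spring but cannot lift, tilt or turn against each other: lifting one lifts both.
- spring2_stretch (a joint): Stretch of the spring in m: 0 relaxed, 0.05 the stop; pulls back with 250 N/m (about 6 N when fitted, 7.5 N to pass the eye over the post).
- isolator (a joint): Isolator toggle lever angle in rad: 0 = off (leaning towards the robot, at its stop), 1.0 = on (leaning away from the robot, at its stop); stays where it is left, friction only.
- isolator_tip (a point): Centre of the 26 mm black ball at the tip of the isolator lever, 80 mm from its hinge; swings about a level hinge 22 mm above the housing's underside, between the two stops, 0.5 rad either side of upright. Axes of this point turn with the lever.
- isolator_base: Grey housing of the isolator, fixed to the slab; origin at the centre of its underside; x axis = the direction the lever swings from off to on, z up.
- roller_top (a point): Top of the white 16 mm roller (14 mm wide) on the lever of the black roller lever switch, at rest about 74 mm above the switch's underside. Press it straight down. Switch housing black, 75 x 30 x 34 mm, fixed; x axis of this point turns with the lever and points, level part, from the roller to the hinge.
- switch_lever (a joint): Angle of the switch's roller lever in rad: 0 = at rest (up), grows as pressed. Clicks at 0.12 rad (roller down about 7 mm, 3 N); beyond 0.27 rad (roller down about 16 mm, 4 N) is damaging overtravel. Springs back.
- cup1_mid (a point): Centre (half-way up, on the axis) of a loose clear glass cup, 70 mm high, 54 mm across the rim, narrower below, wall 3 mm, 80 to 170 g, open upwards. Absent in some starts.
- cup2_mid (a point): Centre (half-way up, on the axis) of a loose clear glass cup, 70 mm high, 54 mm across the rim, narrower below, wall 3 mm, 80 to 170 g, open upwards. Absent in some starts.
- cup3_mid (a point): Centre (half-way up, on the axis) of a loose clear glass cup, 70 mm high, 54 mm across the rim, narrower below, wall 3 mm, 80 to 170 g, open upwards. Absent in some starts.
- teapot: Bystander, to be left alone: red ceramic teapot, 125 mm across the belly, about 185 mm with spout and handle, 113 mm high; origin at the centre of its underside.
- sweet_box: Bystander, to be left alone: closed plastic flip-lid sweet box 52 x 85 x 24 mm; origin at the centre of its underside.
- jar: Bystander, to be left alone: amber jar with steel cap, 60 mm across, 85 mm high; origin at the centre of its underside.
- tin: Bystander, to be left alone: plain metal tin, 68 mm across, 90 mm high; origin at the centre of its underside.
- spoon: Bystander, to be left alone: steel spoon, 130 mm long; origin at the centre of its underside.
- screwdriver: Bystander, to be left alone: screwdriver, 160 mm long; origin at the centre of its underside.
- mug: Bystander, to be left alone: blue mug, 80 mm across, 90 mm high, with handle; origin at the centre of its underside.

How it is judged:
On the way, in this order (a step that is already met when the one before it is completed fails the run):
1. isolator swung fully off (value of joint isolator below 0.12 rad), for 0.2 s.
2. both springs hooked and stretched onto their posts, isolator still off (((horizontal distance between spring1_pin_grip and hole1 below 0.009 m and z of spring1_pin_grip in the frame of hole1 below 0.031 m and x of spring1_eye_grip in the frame of hole1 between 0.094 and 0.113 m and y of spring1_eye_grip in the frame of hole1 between -0.009 and 0.009 m and z of spring1_eye_grip in the frame of hole1 below 0.029 m and value of joint spring1_stretch above 0.015 m) or (horizontal distance between spring1_pin_grip and hole2 below 0.009 m and z of spring1_pin_grip in the frame of hole2 below 0.031 m and x of spring1_eye_grip in the frame of hole2 between 0.094 and 0.113 m and y of spring1_eye_grip in the frame of hole2 between -0.009 and 0.009 m and z of spring1_eye_grip in the frame of hole2 below 0.029 m and value of joint spring1_stretch above 0.015 m)) and ((horizontal distance between spring2_pin_grip and hole1 below 0.009 m and z of spring2_pin_grip in the frame of hole1 below 0.031 m and x of spring2_eye_grip in the frame of hole1 between 0.094 and 0.113 m and y of spring2_eye_grip in the frame of hole1 between -0.009 and 0.009 m and z of spring2_eye_grip in the frame of hole1 below 0.029 m and value of joint spring2_stretch above 0.015 m) or (horizontal distance between spring2_pin_grip and hole2 below 0.009 m and z of spring2_pin_grip in the frame of hole2 below 0.031 m and x of spring2_eye_grip in the frame of hole2 between 0.094 and 0.113 m and y of spring2_eye_grip in the frame of hole2 between -0.009 and 0.009 m and z of spring2_eye_grip in the frame of hole2 below 0.029 m and value of joint spring2_stretch above 0.015 m)) and value of joint isolator below 0.12 rad), for 0.3 s.
3. isolator swung fully on, springs still on (((horizontal distance between spring1_pin_grip and hole1 below 0.009 m and z of spring1_pin_grip in the frame of hole1 below 0.031 m and x of spring1_eye_grip in the frame of hole1 between 0.094 and 0.113 m and y of spring1_eye_grip in the frame of hole1 between -0.009 and 0.009 m and z of spring1_eye_grip in the frame of hole1 below 0.029 m and value of joint spring1_stretch above 0.015 m) or (horizontal distance between spring1_pin_grip and hole2 below 0.009 m and z of spring1_pin_grip in the frame of hole2 below 0.031 m and x of spring1_eye_grip in the frame of hole2 between 0.094 and 0.113 m and y of spring1_eye_grip in the frame of hole2 between -0.009 and 0.009 m and z of spring1_eye_grip in the frame of hole2 below 0.029 m and value of joint spring1_stretch above 0.015 m)) and ((horizontal distance between spring2_pin_grip and hole1 below 0.009 m and z of spring2_pin_grip in the frame of hole1 below 0.031 m and x of spring2_eye_grip in the frame of hole1 between 0.094 and 0.113 m and y of spring2_eye_grip in the frame of hole1 between -0.009 and 0.009 m and z of spring2_eye_grip in the frame of hole1 below 0.029 m and value of joint spring2_stretch above 0.015 m) or (horizontal distance between spring2_pin_grip and hole2 below 0.009 m and z of spring2_pin_grip in the frame of hole2 below 0.031 m and x of spring2_eye_grip in the frame of hole2 between 0.094 and 0.113 m and y of spring2_eye_grip in the frame of hole2 between -0.009 and 0.009 m and z of spring2_eye_grip in the frame of hole2 below 0.029 m and value of joint spring2_stretch above 0.015 m)) and value of joint isolator above 0.88 rad), for 0.2 s.
4. roller switch pressed past its click, isolator on (value of joint isolator above 0.88 rad and value of joint switch_lever above 0.12 rad), for 0.2 s.
At the end, for the whole second after the job is handed in: Each spring: pin tip over 14 mm deep in a hole, eye around the post straight across and within 7 mm of the plate, stretch over 15 mm. Isolator over 0.88 rad, switch lever under 0.05 rad. Every cup present upright (within 0.12 rad) on the tray floor (all of step 3 and value of joint switch_lever below 0.05 rad and x of cup1_mid in the frame of tray_floor between -0.022 and 0.022 m and y of cup1_mid in the frame of tray_floor between -0.096 and 0.096 m and z of each of cup1_mid, cup2_mid, cup3_mid in the frame of tray_floor below 0.042 m and angle between each of cup1_mid, cup2_mid, cup3_mid's own z axis and vertical below 0.12 rad and x of cup2_mid in the frame of tray_floor between -0.022 and 0.022 m and y of cup2_mid in the frame of tray_floor between -0.096 and 0.096 m and x of cup3_mid in the frame of tray_floor between -0.022 and 0.022 m and y of cup3_mid in the frame of tray_floor between -0.096 and 0.096 m); the robot touches nothing.
It fails at once if roller switch pressed into overtravel (beyond 0.27 rad) (value of joint switch_lever above 0.27 rad).
It fails at once if a bystander pushed more than 30 mm from its place (distance of any of teapot, sweet_box, jar, tin, spoon, screwdriver, mug from where it was at the start of the episode above 0.03 m).
It fails at once if a standing bystander knocked over (angle between any of teapot, jar, tin, mug's own z axis and vertical above 0.5 rad).
Of cup1, cup2, cup3 only 1 to 3 are there at a start; the rules pass over those that are not, and their reading is None.
At some moment in a run one of cup1, cup2, cup3 may be knocked a few centimetres aside while the robot is not near it.
It also fails if it takes over 210 s, if anything falls off the work surface, if the arm or the gripper's body presses on something with over 40 N, if the wrist force passes 120 N, or if a joint passes its speed limit or range.

## Working session

There is one attempt and no reset: what is moved stays moved. The work goes in short steps, Python scripts to look and compute and a tool call to move; the robot and the scene stay as the last step left them, time stands still between calls to the robot, and variables do not carry over. Pictures are saved under pics/ and viewed, and the job is handed in when it is done.

Besides the shell and the picture viewer there is one more tool, called after ">>>" as name(argument=value, ...) on one line, values as JSON. move_arm: Moves the arm, as the interface text tells. Its arguments: {"type":"object","properties":{"commands":{"type":"array","items":{"type":"array"}},"newtons":{"type":"number"}},"required":["commands"]}

```bash
ls; mkdir -p pics
python3 - <<'E'
from bench import bot
import cv2
print(bot.state()); print(bot.finger_overhang)
for n in ["scene","top","wrist"]:
    m=bot.camera_model(n); print(n,m)
    cv2.imwrite(f"pics/{n}0.png",bot.get_image(n)[:,:,::-1])
E
```

```text
pics
{'time_s': 0.0, 'joints': array([ 1.21377701,  0.68996441, -0.19453115,  1.5663605 ,  0.15730308,
        0.9024745 , -0.2151151 ]), 'joint_velocities': array([-1.38161651e-04,  8.93304017e-04, -8.47681454e-05, -4.43113993e-04,
       -2.51583700e-04,  5.92993907e-04, -1.67362425e-03]), 'joint_efforts': array([ 7.14218504e-05, -5.39614856e+01, -1.26644086e+00, -1.58542246e+01,
        9.17691883e-03,  9.55881493e-03,  1.82371664e-07]), 'tcp_pos': array([ 0.2378204 , -0.57731821,  0.24749227]), 'orientation': array([ 0.58790494, -0.58726522,  0.39393011, -0.39281854]), 'wrist_force': array([0.1404307 , 0.19678689, 0.016277  ]), 'torque': array([0.02257494, 0.02655306, 0.01086051]), 'width': 1.0014472968867731}
0.017
scene {'camera_matrix': array([[395.16506917,   0.        , 289.07474296],
       [  0.        , 395.16506917, 214.18079657],
       [  0.        ,   0.        ,   1.        ]]), 'rvec': array([ 2.27876138,  0.78220463, -0.32278449]), 'tvec': array([-0.45846794, -0.18046478,  1.44674259])}
top {'camera_matrix': array([[432.08027885,   0.        , 274.12851386],
       [  0.        , 432.08027885, 213.72228207],
       [  0.        ,   0.        ,   1.        ]]), 'rvec': array([ 2.12927342, -2.1593328 ,  0.21062046]), 'tvec': array([0.02594547, 0.57162983, 1.03924375])}
wrist {'camera_matrix': array([[333.27645322,   0.        , 278.53305   ],
       [  0.        , 333.27645322, 208.67876768],
       [  0.        ,   0.        ,   1.        ]]), 'rvec': array([-2.37971509,  1.59105048,  0.26210389]), 'tvec': array([-0.62318586, -0.0418044 ,  0.38098075])}
```

View pics/scene0.png

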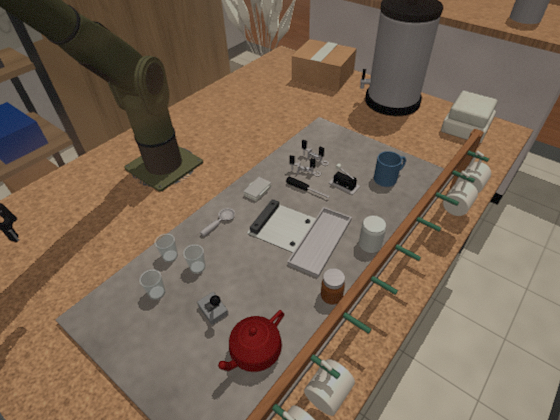

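View pics/top0.png

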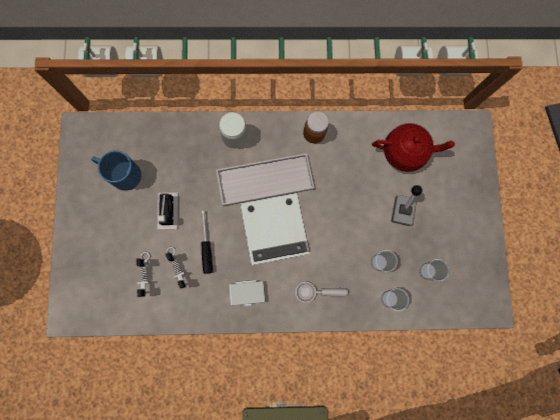

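View pics/wrist0.png

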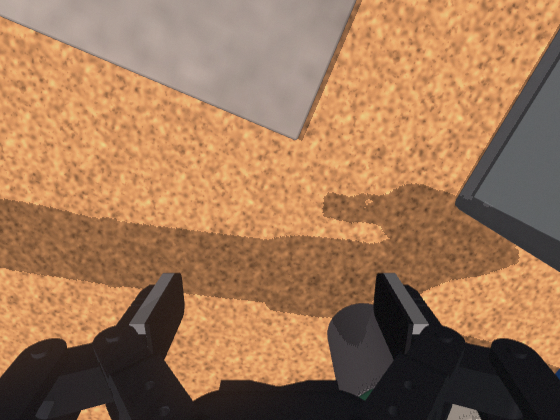

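```bash
cat > h.py <<'E'
from bench import bot
import numpy as np, cv2
from scipy.spatial.transform import Rotation as R
def cam(n,m=None):
    m=m or bot.camera_model(n)
    return m["camera_matrix"],R.from_rotvec(np.ravel(m["rvec"])).as_matrix(),np.ravel(m["tvec"])
def px2w(n,uv,z,c=None):
    K,Rm,t=c or cam(n)
    C=-Rm.T@t
    d=Rm.T@np.linalg.solve(K,np.array([uv[0],uv[1],1.0]))
    return C+d*(z-C[2])/d[2]
def w2px(n,p,c=None):
    K,Rm,t=c or cam(n)
    q=K@(Rm@np.asarray(p,float)+t); return q[:2]/q[2]
def tri(uv1,uv2,n1="top",n2="scene",c1=None,c2=None):
    A=[];
    for n,uv,c in ((n1,uv1,c1),(n2,uv2,c2)):
        K,Rm,t=c or cam(n); P=K@np.c_[Rm,t]
        A+= [uv[0]*P[2]-P[0],uv[1]*P[2]-P[1]]
    A=np.array(A); 
    return np.linalg.lstsq(A[:,:3],-A[:,3],rcond=None)[0]
def tool():
    s=bot.state(); w,x,y,z=s["orientation"]
    return s["tcp_pos"],R.from_quat([x,y,z,w]).as_matrix()
def crop(n,im,x0,y0,x1,y1,f,out):
    c=im[y0:y1,x0:x1,::-1]; c=cv2.resize(c,None,fx=f,fy=f,interpolation=cv2.INTER_CUBIC); cv2.imwrite(out,c)
E
python3 - <<'E'
from h import *
p,M=tool(); print(M.round(3))
for n in ("top","scene"):
    K,Rm,t=cam(n); print(n,(-Rm.T@t).round(3), Rm.round(3))
im=bot.get_image("top")
crop("t",im,120,180,320,320,4,"pics/topA.png")
crop("t",im,340,120,480,320,3,"pics/topB.png")
crop("t",im,180,90,350,270,4 if 0 else 3,"pics/topC.png")
K,Rm,t=cam("wrist");print("wristcam in tool:",M.T@((-Rm.T@t)-p), (Rm@M).round(3))
E
```

```text
[[ 0.381 -0.001  0.925]
 [-0.925  0.001  0.381]
 [-0.001 -1.    -0.   ]]
top [0.388 0.047 1.12 ] [[-0.016 -1.     0.025]
 [-0.985  0.012 -0.169]
 [ 0.169 -0.027 -0.985]]
scene [ 1.061 -0.597  0.924] [[ 0.787  0.617 -0.009]
 [ 0.444 -0.576 -0.687]
 [-0.429  0.537 -0.727]]
wristcam in tool: [-0.00064467 -0.1256953   0.08196882] [[ 1.     0.     0.001]
 [ 0.001 -0.317 -0.948]
 [-0.     0.948 -0.317]]
```

View pics/topA.png

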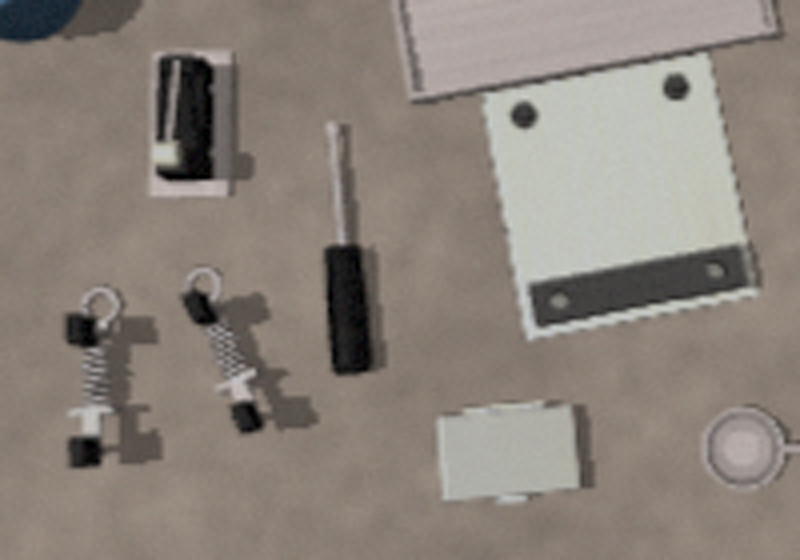

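View pics/topB.png

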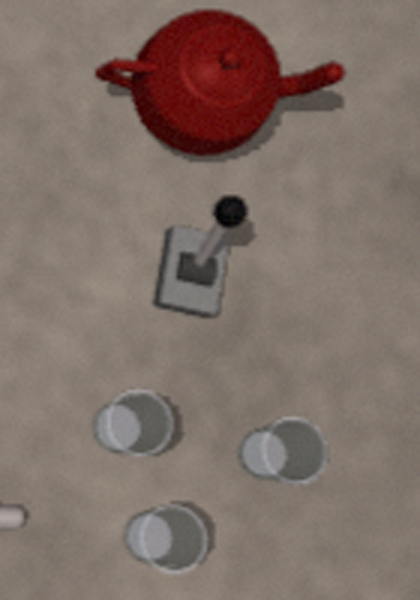

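View pics/topC.png

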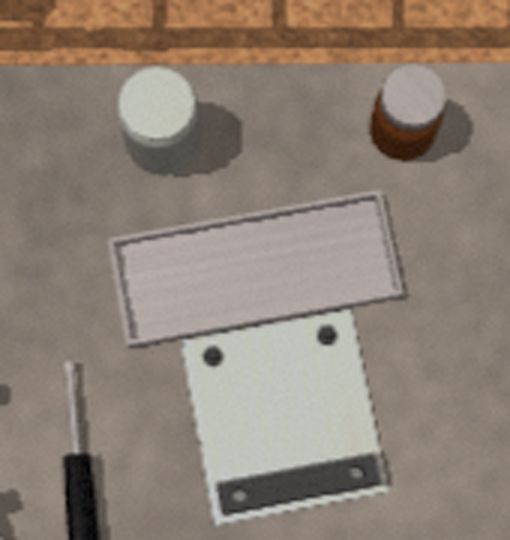

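Run:
```python
from h import *
A=lambda u,v:(120+u/4-.4,180+v/4-.4)
B=lambda u,v:(340+u/3-.3,120+v/3-.3)
C=lambda u,v:(180+u/3-.3,90+v/3-.3)
def pr(n,uv,z): print(n,px2w("top",uv,z).round(4))
for n,uv,z in [("holeL",A(559,301),.046),("holeR",A(715,270),.046),("postL",A(524,115),.032),("postR",A(676,87),.032),
 ("s1pin",A(85,450),.075),("s1eyeT",A(82,329),.075),("s1eye",A(101,306),.0225),
 ("s2pin",A(247,416),.075),("s2eyeT",A(200,305),.075),("s2eye",A(204,284),.0225),
 ("ball",B(231,211),.112),("isoTL",B(172,228),.03),("isoBR",B(215,316),.03),
 ("cupA_rim",B(141,421),.09),("cupB_rim",B(293,450),.09),("cupC_rim",B(174,538),.09),
 ("cupA_bot",B(118,428),.026),("cupB_bot",B(264,453),.026),("cupC_bot",B(150,537),.026),
 ("trayTL",C(111,242),.036),("trayTR",C(383,194),.036),("trayBL",C(131,345),.036),("trayBR",C(405,296),.036),
 ("roller",A(167,153),.094)]: pr(n,uv,z)
```

```text
holeL [0.4693 0.0562 0.046 ]
holeR [ 0.4872 -0.0412  0.046 ]
postL [0.5894 0.0775 0.032 ]
postR [ 0.6066 -0.0203  0.032 ]
s1pin [0.3832 0.3367 0.075 ]
s1eyeT [0.4545 0.341  0.075 ]
s1eye [0.472  0.3444 0.0225]
s2pin [0.4016 0.2419 0.075 ]
s2eyeT [0.4678 0.2713 0.075 ]
s2eye [0.485  0.2803 0.0225]
ball [ 0.6149 -0.325   0.112 ]
isoTL [ 0.6188 -0.3027  0.03  ]
isoBR [ 0.5414 -0.3348  0.03  ]
cupA_rim [ 0.4493 -0.2484  0.09  ]
cupB_rim [ 0.4245 -0.3688  0.09  ]
cupC_rim [ 0.3574 -0.2689  0.09  ]
cupA_bot [ 0.4475 -0.2468  0.026 ]
cupB_bot [ 0.4246 -0.3697  0.026 ]
cupC_bot [ 0.3566 -0.2685  0.026 ]
trayTL [0.6894 0.1641 0.036 ]
trayTR [ 0.7304 -0.0718  0.036 ]
trayBL [0.5989 0.1466 0.036 ]
trayBR [ 0.6392 -0.0881  0.036 ]
roller [0.5573 0.289  0.094 ]
```

```bash
cat >> h.py <<'E'
def go(x,y,z,yaw=None):
    p,M=tool()
    d=M.T@(np.array([x,y,z])-p)*1000
    cy=np.arctan2(M[1,2],M[0,2])
    turn=0 if yaw is None else -((yaw-cy+np.pi)%(2*np.pi)-np.pi)
    print("shift mm",d.round(1),"turn",round(turn,3),"| at",p.round(4),"yaw",round(cy,3),"tilt",(M[:,1]+[0,0,1]).round(3)[:2])
E
python3 - <<'E'
from h import *
im=bot.get_image("scene")
pts={"ball":(.6149,-.325,.112),"hL":(.4693,.0562,.046),"hR":(.4872,-.0412,.046),"pL":(.5894,.0775,.032),"pR":(.6066,-.0203,.032),"s1p":(.3832,.3367,.075),"s1e":(.4545,.341,.075),"s2p":(.4016,.2419,.075),"s2e":(.4678,.2713,.075),"cA":(.4493,-.2484,.09),"cB":(.4245,-.3688,.09),"cC":(.3574,-.2689,.09),"rol":(.5573,.289,.094)}
f=4
def mk(x0,y0,x1,y1,out):
    c=cv2.resize(im[y0:y1,x0:x1,::-1],None,fx=f,fy=f,interpolation=cv2.INTER_CUBIC)
    for p in pts.values():
        u=(w2px("scene",p)-[x0,y0]+.4)*f
        cv2.drawMarker(c,tuple(int(v) for v in u),(0,255,0),cv2.MARKER_CROSS,10,1)
    cv2.imwrite(out,c)
mk(230,130,420,280,"pics/sA.png"); mk(120,220,300,360,"pics/sB.png")
go(.6149,-.325,.18,-.175)
E
```

```text
shift mm [-89.9  68.  444.8] turn 0.566 | at [ 0.238  -0.5776  0.2479] yaw 0.391 tilt [-0.     0.001]
```

View pics/sA.png

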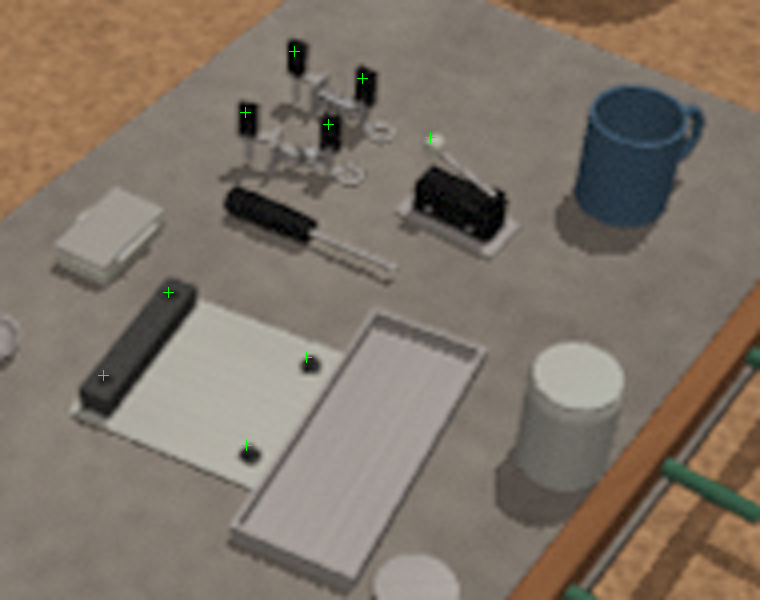

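View pics/sB.png

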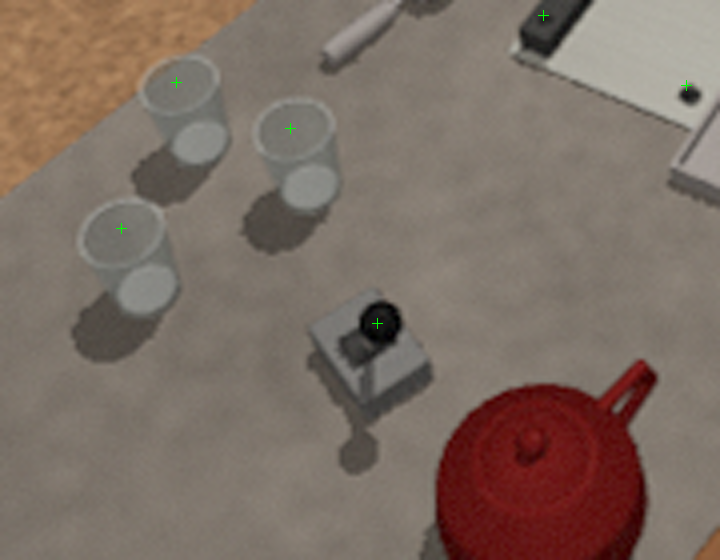

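>>> move_arm(commands=[[[-8, 0, 40], 0.11, 40], [[-16, 0, 80], 0.22, 80], [[-24, 0, 120], 0.33, 120], [[-32, 0, 160], 0.44, 120], [[-40, 0, 200], 0.56, 120]], newtons=40)

```text
time_s: 0.67
tcp_pos: [0.4092, -0.4634, 0.2483]
orientation: [0.454, -0.454, 0.542, -0.542]
wrist_force: [-0.1, -0.6, -0.2]
width: 0.531
```

Run:
```python
from h import *
go(.6149,-.325,.18,-.175)
```

```text
shift mm [-172.1   68.3  178.5] turn 0.0 | at [ 0.4092 -0.4634  0.2483] yaw -0.175 tilt [0. 0.]
```

>>> move_arm(commands=[[[-27, 8, 28], 0, 120], [[-54, 16, 56], 0, 120], [[-81, 24, 84], 0, 120], [[-108, 32, 112], 0, 120], [[-136, 40, 140], 0, 120]])

```text
time_s: 1.08
tcp_pos: [0.57, -0.353, 0.2079]
orientation: [-0.456, 0.456, -0.54, 0.54]
wrist_force: [1.0, -1.0, -0.6]
width: 0.526
```

>>> move_arm(commands=[[[-18, 14, 19], 0, 120], [[-36, 28, 38], 0, 120], [[-36, 28, 38], 0, 120]])

```text
time_s: 1.33
tcp_pos: [0.6167, -0.3169, 0.1767]
orientation: [0.46, -0.457, 0.54, -0.536]
wrist_force: [0.8, 1.3, -0.5]
width: 0.531
```

Run:
```python
from h import *
go(.6149,-.325,.11,-.175)
m=bot.camera_model("wrist"); im=bot.get_image("wrist"); c=cam("wrist",m)
print(w2px("wrist",(.6149,-.325,.112),c)); cv2.imwrite("pics/w1.png",im[:,:,::-1])
```

```text
shift mm [ 8.8 66.7 -0.4] turn 0.015 | at [ 0.6167 -0.3169  0.1767] yaw -0.16 tilt [0.    0.007]
[293.95991481 236.60214347]
```

View pics/w1.png

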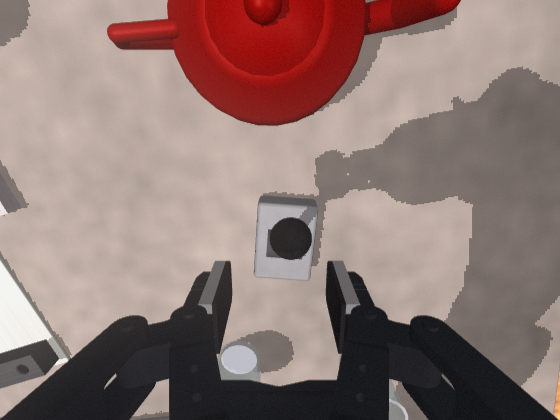

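>>> move_arm(commands=[[[8, 0, 0], 0, 120], [[8, 33, 0], 0, 120], [[8, 66, 0], 0, 120], [[8, 66, 0], 0, 120]])

```text
time_s: 1.72
tcp_pos: [0.6082, -0.3313, 0.1105]
orientation: [0.456, -0.456, 0.543, -0.538]
wrist_force: [-1.0, 0.9, -0.1]
width: 0.533
```

Run:
```python
from h import *
go(.6149,-.325,.11,-.175)
m=bot.camera_model("wrist"); im=bot.get_image("wrist"); c=cam("wrist",m)
print(w2px("wrist",(.6149,-.325,.112),c)); cv2.imwrite("pics/w2.png",im[:,:,::-1])
```

```text
shift mm [-7.3  0.5  5.6] turn 0.005 | at [ 0.6082 -0.3313  0.1105] yaw -0.17 tilt [-0.005  0.005]
[263.09978148 285.41876787]
```

View pics/w2.png

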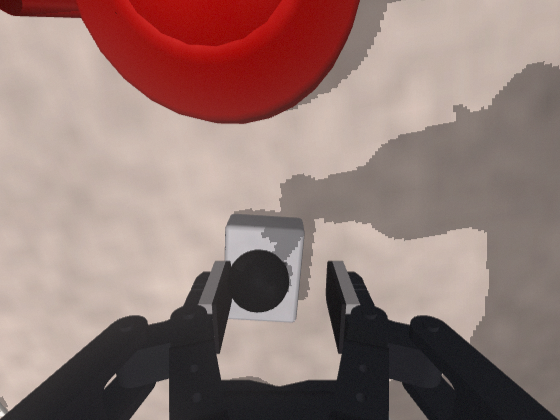

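>>> move_arm(commands=[[[-8, 0, 7], 0, 120], [[-8, 0, 7], 0, 120], [[-8, 0, 7], 0, 120]])

```text
time_s: 2.02
tcp_pos: [0.6203, -0.3281, 0.1162]
orientation: [-0.456, 0.456, -0.539, 0.542]
wrist_force: [0.3, -0.5, 0.2]
width: 0.531
```

Run:
```python
from h import *
go(.6149,-.325,.11,-.175); print(bot.state()["joint_velocities"].round(3))
m=bot.camera_model("wrist"); im=bot.get_image("wrist"); c=cam("wrist",m)
go(.6149,-.325,.11,-.175); print(bot.state()["joint_velocities"].round(3))
print(w2px("wrist",(.6149,-.325,.112),c)); cv2.imwrite("pics/w3.png",im[:,:,::-1])
```

```text
shift mm [-2.1  6.2 -5.8] turn 0.005 | at [ 0.6203 -0.3281  0.1162] yaw -0.17 tilt [ 0.003 -0.003]
[0.005 0.    0.01  0.011 0.006 0.001 0.003]
shift mm [-2.4  6.1 -5.4] turn 0.005 | at [ 0.6198 -0.3283  0.1161] yaw -0.17 tilt [ 0.003 -0.003]
[ 0.002  0.003  0.004  0.012 -0.001 -0.001 -0.001]
[275.6093122  300.63408153]
```

View pics/w3.png

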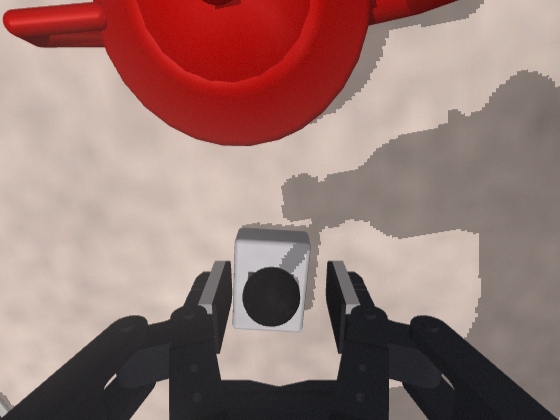

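>>> move_arm(commands=[[[0, 0, 0], 0, 120], [[0, 0, 0], 0, 120], [[0, 0, 0], 0, 120], [[0, 0, 0], 0, 120], [[0, 0, 0], 0, 120]])

```text
time_s: 2.48
tcp_pos: [0.6191, -0.3265, 0.1144]
orientation: [-0.456, 0.456, -0.54, 0.541]
wrist_force: [0.1, 0.7, -0.3]
width: 0.53
```

>>> move_arm(commands=[[[0, 6, 0], 0, 120], [[0, 6, 0], 0, 120], [[0, 6, 0], 0, 120], [[0, 6, 0], 0, 120], [[0, 6, 0], 0, 120]])

```text
time_s: 2.9
tcp_pos: [0.6192, -0.3264, 0.1083]
orientation: [-0.456, 0.456, -0.54, 0.541]
wrist_force: [0.5, 0.8, 0.6]
width: 0.528
```

Run:
```python
from h import *
go(.6149,-.325,.11,-.175); print(bot.state()["joint_velocities"].round(3))
```

```text
shift mm [-0.6 -1.7 -4.4] turn 0.006 | at [ 0.6192 -0.3264  0.1083] yaw -0.169 tilt [ 0. -0.]
[ 0.001 -0.003 -0.001 -0.001  0.     0.001 -0.001]
```

>>> move_arm(commands=[[[-2, 0, -3], 0, 120], [[-2, 0, -3], 0, 200], [[-2, 0, -3], 0, 255], [[-2, 0, -3], 0, 255], [[-2, 0, -3], 0, 255]], newtons=20)

```text
time_s: 3.32
tcp_pos: [0.6162, -0.3239, 0.1085]
orientation: [0.456, -0.456, 0.541, -0.54]
wrist_force: [-1.6, -0.2, 2.3]
width: 0.285
```

>>> move_arm(commands=[[[0, -3, -7], 0, 255], [[0, -6, -15], 0, 255], [[0, -8, -22], 0, 255], [[0, -9, -30], 0, 255], [[0, -10, -38], 0, 255]])

```text
time_s: 3.73
tcp_pos: [0.5797, -0.3155, 0.1186]
orientation: [0.457, -0.455, 0.54, -0.54]
wrist_force: [3.2, 3.3, -2.6]
width: 0.284
```

>>> move_arm(commands=[[[0, 1, -8], 0, 255], [[0, 2, -16], 0, 255], [[0, 4, -24], 0, 255], [[0, 7, -31], 0, 255], [[0, 10, -42], 0, 255]])

```text
time_s: 4.15
tcp_pos: [0.5403, -0.3064, 0.1088]
orientation: [-0.459, 0.455, -0.54, 0.54]
wrist_force: [6.5, 6.3, -5.7]
width: 0.285
```

>>> move_arm(commands=[[[0, 0, 0], 0, 255], [[0, 0, 0], 0, 255], [[0, 0, 0], 0, 255], [[0, 0, 0], 0, 255]])

```text
time_s: 4.48
tcp_pos: [0.5377, -0.3057, 0.1081]
orientation: [0.458, -0.456, 0.542, -0.538]
wrist_force: [-0.2, 7.2, 1.1]
width: 0.28
```

Run:
```python
from h import *
go(.6149,-.325,.11,-.175); print(bot.state()["joint_velocities"].round(3))
for n in ("wrist","top"): cv2.imwrite(f"pics/{n}4.png",bot.get_image(n)[:,:,::-1])
```

```text
shift mm [ 6.3 -2.1 79.4] turn 0.009 | at [ 0.5377 -0.3057  0.1081] yaw -0.166 tilt [-0.001  0.006]
[ 0.    -0.    -0.     0.001 -0.001  0.002  0.001]
```

View pics/wrist4.png

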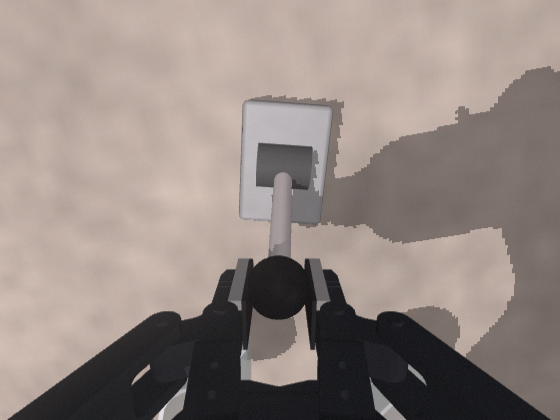

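>>> move_arm(commands=[[[0, 0, 0], 0, 120], [[0, 0, 0], 0, 120], [[0, 0, 0], 0, 120], [[0, -40, 0], 0, 120], [[0, -80, 0], 0, 120]])

```text
time_s: 5.0
tcp_pos: [0.5353, -0.3102, 0.1868]
orientation: [0.455, -0.457, 0.543, -0.539]
wrist_force: [0.7, -0.7, 0.3]
width: 0.53
```

Run:
```python
from h import *
go(.4678,.2713,.17,.418); print(bot.state()["width"])
for n in ("wrist","top"): cv2.imwrite(f"pics/{n}5.png",bot.get_image(n)[:,:,::-1])
```

```text
shift mm [-561.6   18.5 -164.9] turn -0.588 | at [ 0.5353 -0.3102  0.1868] yaw -0.17 tilt [-0.006  0.002]
0.5296473420902359
```

View pics/wrist5.png

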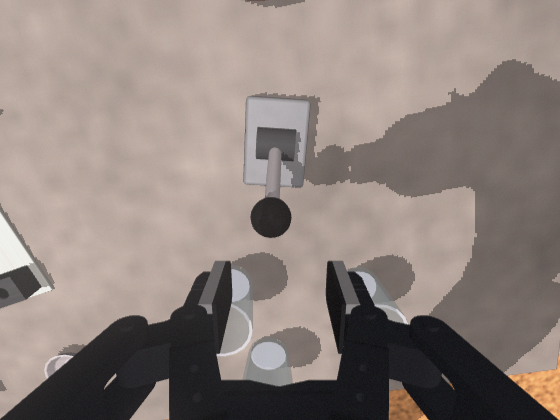

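>>> move_arm(commands=[[[-38, 0, -11], -0.1, 120], [[-76, 0, -22], -0.2, 120], [[-114, 0, -33], -0.3, 120], [[-152, 0, -44], -0.4, 120], [[-190, 0, -55], -0.59, 120]])

```text
time_s: 5.52
tcp_pos: [0.5148, -0.113, 0.1884]
orientation: [-0.581, 0.581, -0.402, 0.403]
wrist_force: [0.8, 0.8, -0.6]
width: 0.53
```

Run:
```python
from h import *
go(.4678,.2713,.17,.418)
```

```text
shift mm [-376.3   18.1   91.1] turn -0.059 | at [ 0.5148 -0.113   0.1884] yaw 0.359 tilt [ 0.001 -0.001]
```

>>> move_arm(commands=[[[-38, 2, 5], -0.03, 120], [[-76, 4, 10], -0.06, 120], [[-114, 6, 15], -0.06, 120], [[-152, 8, 20], -0.06, 120], [[-188, 9, 25], -0.06, 120]])

```text
time_s: 5.93
tcp_pos: [0.4727, 0.0723, 0.1792]
orientation: [-0.592, 0.592, -0.386, 0.386]
wrist_force: [1.7, 0.3, 0.3]
width: 0.528
```

>>> move_arm(commands=[[[-38, 2, 5], 0, 120], [[-76, 4, 10], 0, 120], [[-114, 6, 15], 0, 120], [[-152, 8, 20], 0, 120], [[-186, 9, 10], 0, 120]])

```text
time_s: 6.35
tcp_pos: [0.4094, 0.2489, 0.1703]
orientation: [0.594, -0.591, 0.385, -0.387]
wrist_force: [0.9, 1.7, 0.8]
width: 0.531
```

>>> move_arm(commands=[[[0, 0, 0], 0, 120], [[0, 0, 0], 0, 120], [[0, 0, 0], 0, 120], [[0, 0, 0], 0, 120], [[0, 0, 0], 0, 120]])

```text
time_s: 6.77
tcp_pos: [0.4084, 0.2436, 0.1703]
orientation: [-0.592, 0.592, -0.387, 0.387]
wrist_force: [-0.0, 0.0, -0.6]
width: 0.532
```

```bash
cat >> h.py <<'E'
def shot(name,pts={}):
    m=bot.camera_model("wrist"); im=bot.get_image("wrist"); c=cam("wrist",m)
    im=im[:,:,::-1].copy()
    np.save("pics/"+name+".npy",im); 
    import pickle; pickle.dump(m,open("pics/"+name+".pkl","wb"))
    for p in pts: cv2.drawMarker(im,tuple(int(round(v)) for v in w2px("wrist",p,c)),(0,255,0),cv2.MARKER_CROSS,8,1)
    cv2.imwrite("pics/"+name+".png",im); return c
def lc(name):
    import pickle; return cam("wrist",pickle.load(open("pics/"+name+".pkl","rb")))
E
python3 - <<'E'
from h import *
go(.4678,.2713,.17,.418)
shot("w6",[(.4016,.2419,.084),(.4678,.2713,.084),(.485,.2803,.0225),(.3832,.3367,.084),(.4545,.341,.084),(.472,.3444,.0225)])
E
```

```text
shift mm [-1.6  0.4 65.5] turn -0.006 | at [0.4084 0.2436 0.1703] yaw 0.412 tilt [ 0.001 -0.001]
```

View pics/w6.png

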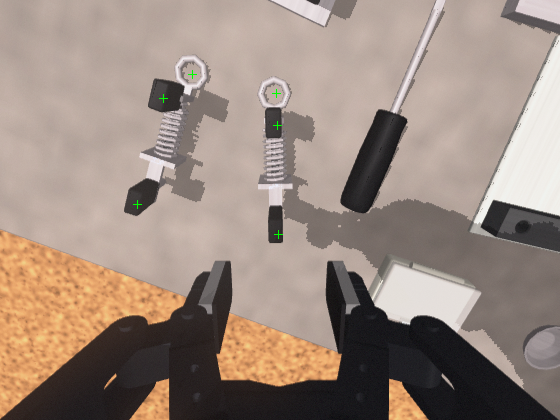

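Run:
```python
from h import *
im=np.load("pics/w6.npy")
c=cv2.resize(im[50:250,120:300],None,fx=4,fy=3.99,interpolation=cv2.INTER_CUBIC)
cv2.imwrite("pics/w6z.png",np.clip(c.astype(float)*1.5+20,0,255).astype(np.uint8)[:600*4//3])
c=cv2.resize(im[70:260,240:310],None,fx=8,fy=3,interpolation=cv2.INTER_CUBIC) if 0 else cv2.resize(im[70:250,230:320],None,fx=3.3,fy=3.3,interpolation=cv2.INTER_CUBIC)
c2=cv2.resize(im[45:225,110:220],None,fx=3.3,fy=3.3,interpolation=cv2.INTER_CUBIC)
o=np.hstack([c,c2]); cv2.imwrite("pics/w6z.png",np.clip(255*(o/255.)**.5,0,255).astype(np.uint8))
```

```text
(no output)
```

View pics/w6z.png

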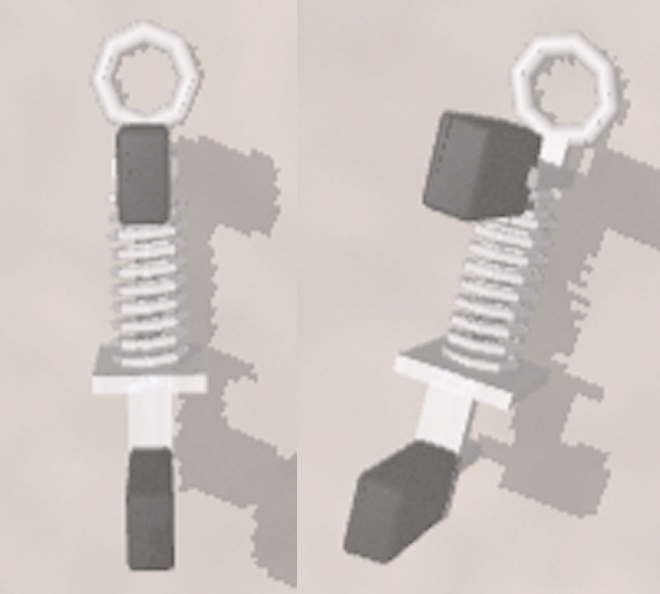

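Run:
```python
from h import *
c=lc("w6")
r={}
for n,uv,z in [("s2e",(273.3,122.1),.084),("s2p",(275.7,229.7),.084),("s2eye",(274.2,93),.0225),("s1e",(158.2,94.4),.084),("s1p",(136,202.6),.084),("s1eye",(191.2,71.7),.0225)]:
    r[n]=px2w("wrist",uv,z,c); print(n,r[n].round(4))
for s in "12":
    d=r[f"s{s}e"]-r[f"s{s}p"]; print(s,np.hypot(*d[:2]),np.arctan2(d[1],d[0]), np.linalg.norm((r[f"s{s}eye"]-r[f"s{s}e"])[:2]))
    d=r[f"s{s}eye"]-r[f"s{s}p"]; print(np.hypot(*d[:2]),np.arctan2(d[1],d[0]))
e=r["s2e"]
go(e[0],e[1],.12,.41)
```

```text
s2e [0.4686 0.2743 0.084 ]
s2p [0.4036 0.2443 0.084 ]
s2eye [0.4847 0.2814 0.0225]
s1e [0.4556 0.3441 0.084 ]
s1p [0.3841 0.3374 0.084 ]
s1eye [0.4734 0.3454 0.0225]
1 0.07186342160563987 0.09335901777613129 0.017842539394086997
0.08970239558350453 0.08891658216495757
2 0.07152828811258408 0.43131445430894105 0.01767024664390546
0.08919751486359528 0.4289376570982173
shift mm [-3.7 50.4 67.4] turn 0.003 | at [0.4084 0.2438 0.1704] yaw 0.413 tilt [ 0.001 -0.   ]
```

>>> move_arm(commands=[[[-4, 12, 34], -0.016, 120], [[-4, 25, 67], -0.016, 120], [[-4, 50, 67], -0.016, 120], [[-4, 50, 67], -0.016, 120], [[-4, 50, 67], -0.016, 120]])

```text
time_s: 7.23
tcp_pos: [0.4666, 0.2743, 0.1193]
orientation: [-0.594, 0.596, -0.382, 0.381]
wrist_force: [-0.0, -0.1, 0.2]
width: 0.529
```

>>> move_arm(commands=[[[0, 0, 0], 0, 120], [[0, 0, 0], 0, 120], [[0, 0, 0], 0, 120], [[0, 0, 0], 0, 120], [[0, 0, 0], 0, 120]])

```text
time_s: 7.65
tcp_pos: [0.4671, 0.2761, 0.121]
orientation: [0.596, -0.595, 0.381, -0.381]
wrist_force: [0.8, -0.4, 0.4]
width: 0.53
```

Run:
```python
from h import *
go(.4686,.2743,.067,.429)
shot("w7",[(.4686,.2743,.084),(.4036,.2443,.084)])
```

```text
shift mm [ 2.3 54.   0.5] turn 0.003 | at [0.4671 0.2761 0.121 ] yaw 0.432 tilt [0.001 0.001]
```

View pics/w7.png

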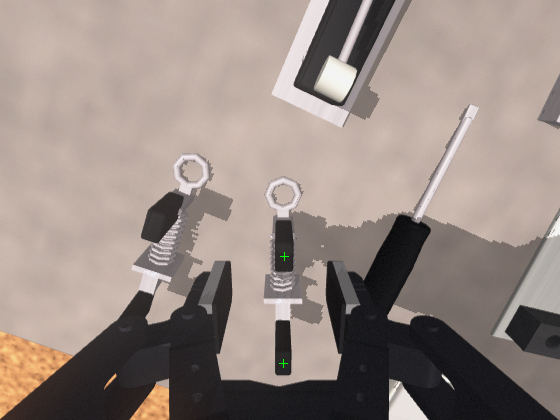

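>>> move_arm(commands=[[[2, 20, 0], 0, 120], [[2, 40, 0], 0, 120], [[2, 54, 0], 0, 120], [[2, 54, 0], 0, 120], [[2, 54, 0], 0, 120]])

```text
time_s: 8.12
tcp_pos: [0.4675, 0.274, 0.066]
orientation: [-0.595, 0.596, -0.381, 0.381]
wrist_force: [0.3, -1.3, -0.2]
width: 0.529
```

>>> move_arm(commands=[[[0, 0, 0], 0, 120], [[0, 0, 0], 0, 180], [[0, 0, 0], 0, 255], [[0, 0, 0], 0, 255], [[0, 0, 0], 0, 255]], newtons=100)

```text
time_s: 8.53
tcp_pos: [0.4684, 0.2744, 0.0671]
orientation: [0.596, -0.595, 0.381, -0.382]
wrist_force: [0.5, -1.2, 6.1]
width: 0.097
```

>>> move_arm(commands=[[[0, 0, 0], 0, 255], [[0, 0, 0], 0, 255], [[0, 0, 0], 0, 255]])

```text
time_s: 8.78
tcp_pos: [0.4684, 0.2744, 0.0672]
orientation: [0.596, -0.595, 0.381, -0.382]
wrist_force: [-1.0, -1.2, 6.0]
width: 0.104
```

Run:
```python
from h import *
go(.4686,.2743,.067,.429)
shot("w8",[(.4686,.2743,.084),(.4036,.2443,.084)]); print(bot.state()["width"])
```

```text
shift mm [0.2 0.2 0.1] turn 0.003 | at [0.4684 0.2744 0.0672] yaw 0.432 tilt [0.001 0.001]
0.10331270970800614
```

View pics/w8.png

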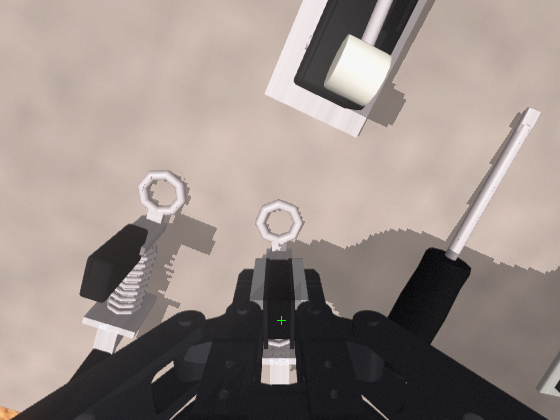

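>>> move_arm(commands=[[[0, -20, 0], 0, 255], [[0, -45, 0], 0, 255], [[0, -70, 0], 0, 255], [[0, -70, 0], 0, 255]])

```text
time_s: 9.17
tcp_pos: [0.4701, 0.2755, 0.1402]
orientation: [0.598, -0.593, 0.38, -0.382]
wrist_force: [0.6, 0.9, -0.5]
width: 0.098
```

Run:
```python
from h import *
go(.558,-.0266,.13,.176); print(bot.state()["width"],bot.state()["wrist_force"])
```

```text
shift mm [311.1   9.5 -46.6] turn 0.255 | at [0.4701 0.2755 0.1402] yaw 0.431 tilt [0.006 0.004]
0.09797530568838814 [ 0.61147046  0.87096142 -0.53819536]
```

>>> move_arm(commands=[[[36, 0, -5], 0.06, 255], [[72, 0, -11], 0.12, 255], [[108, 0, -16], 0.18, 255], [[144, 0, -22], 0.255, 255], [[175, 0, -26], 0.255, 255]])

```text
time_s: 9.58
tcp_pos: [0.5174, 0.1015, 0.1358]
orientation: [-0.541, 0.542, -0.455, 0.455]
wrist_force: [0.3, -0.0, -1.0]
width: 0.099
```

Run:
```python
from h import *
go(.558,-.0266,.13,.176)
```

```text
shift mm [133.1   6.   18.1] turn -0.004 | at [0.5174 0.1015 0.1358] yaw 0.172 tilt [-0.001 -0.002]
```

>>> move_arm(commands=[[[34, 0, 5], 0, 255], [[68, 0, 10], 0, 255], [[102, 0, 15], 0, 255], [[131, 0, 18], 0, 255], [[131, 0, 18], 0, 255]])

```text
time_s: 10.0
tcp_pos: [0.5595, -0.0307, 0.136]
orientation: [-0.538, 0.541, -0.455, 0.459]
wrist_force: [0.6, -1.5, 0.0]
width: 0.099
```

>>> move_arm(commands=[[[0, 0, 0], 0, 255], [[0, 0, 0], 0, 255], [[0, 0, 0], 0, 255], [[0, 0, 0], 0, 255], [[0, 0, 0], 0, 255]])

```text
time_s: 10.42
tcp_pos: [0.558, -0.0199, 0.1362]
orientation: [0.543, -0.543, 0.453, -0.453]
wrist_force: [0.2, -0.4, -0.9]
width: 0.102
```

Run:
```python
from h import *
go(.558,-.0266,.13,.176)
shot("w9",[(.4872,-.0412,.046),(.4693,.0562,.046),(.5894,.0775,.034),(.6066,-.0203,.034)])
im=bot.get_image("scene"); crop("s",im,230,180,370,290,5,"pics/s9.png")
```

```text
shift mm [ 6.6  6.2 -1.2] turn 0.003 | at [ 0.558  -0.0199  0.1362] yaw 0.179 tilt [-0.     0.001]
```

View pics/w9.png

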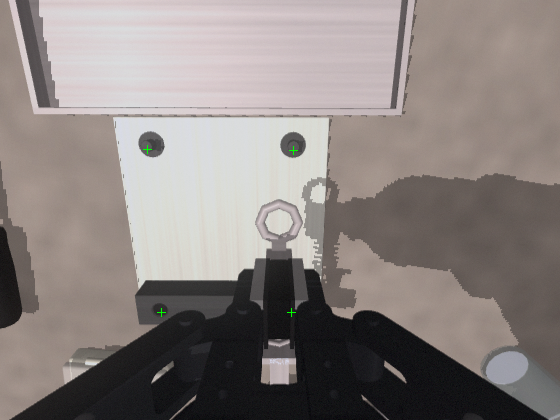

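View pics/s9.png

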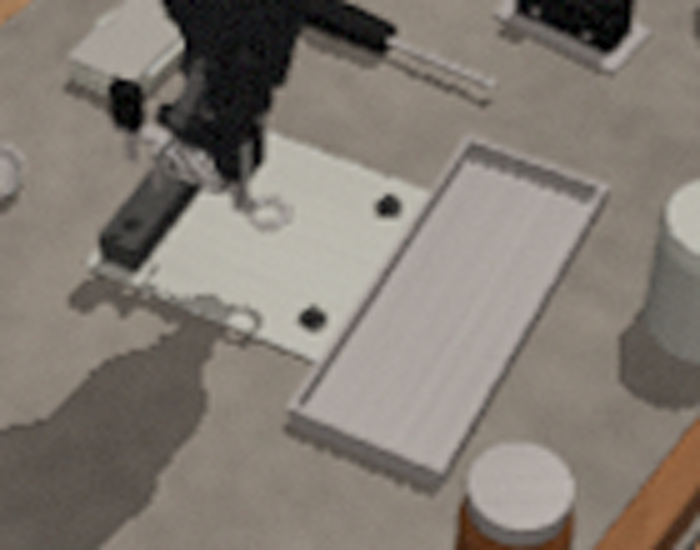

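Run:
```python
from h import *
im=np.load("pics/w9.npy")
g=lambda o:np.clip(255*(o/255.)**.45,0,255).astype(np.uint8)
z=lambda x,y:cv2.resize(im[y:y+40,x:x+40],None,fx=6.5,fy=6.5,interpolation=cv2.INTER_CUBIC)
cv2.imwrite("pics/w9z.png",g(np.hstack([z(130,125),z(273,125),z(140,290)])))
```

```text
(no output)
```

View pics/w9z.png

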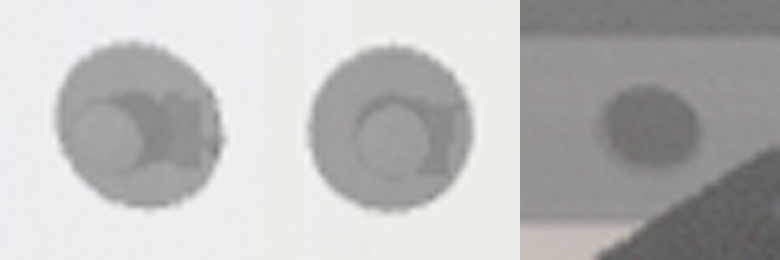

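Run:
```python
from h import *
c=lc("w9"); L=px2w("wrist",(146.1,145.7),.034,c);Rr=px2w("wrist",(292.9,146.1),.034,c);h=px2w("wrist",(159.6,309.1),.046,c)
print(L.round(4),Rr.round(4),h.round(4))
d=(L-Rr)[:2]; print("posts",np.hypot(*d),np.arctan2(-d[0],d[1])); d=(L-h)[:2]; print("hp",np.hypot(*d),np.arctan2(d[1],d[0]))
print(w2px("wrist",L-[0,0,.01],c))
```

```text
[0.5915 0.0784 0.034 ] [ 0.6091 -0.0196  0.034 ] [0.4719 0.0572 0.046 ]
posts 0.0995635662215338 0.1775149715115535
hp 0.12151614966397406 0.17553771757181277
[151.44688826 143.7387432 ]
```

Run:
```python
from h import *
c=lc("w9"); p,M=tool()
for uv in [(279,220)]:
    e=px2w("wrist",uv,p[2]-.0447,c); print(e, (M.T@(e-p)*1000).round(1))
hr=np.array([.4892,-.0411]); yaw=.1765; u=np.array([np.cos(yaw),np.sin(yaw)])
t=hr+.072*u; go(t[0],t[1],.106,yaw)
```

```text
[ 0.57593792 -0.01606503  0.09157759] [-1.2 44.7 18.3]
shift mm [ 8.2 30.3  0.5] turn 0.002 | at [ 0.5582 -0.0205  0.1363] yaw 0.178 tilt [-0.  0.]
```

>>> move_arm(commands=[[[8, 15, 0], 0, 255], [[8, 28, 0], 0, 255], [[8, 28, 0], 0, 255], [[8, 28, 0], 0, 255], [[8, 28, 0], 0, 255]])

```text
time_s: 10.93
tcp_pos: [0.56, -0.0288, 0.1088]
orientation: [0.543, -0.542, 0.454, -0.454]
wrist_force: [-0.1, -0.6, 0.5]
width: 0.101
```

>>> move_arm(commands=[[[0, 0, 0], 0, 255], [[0, 0, 0], 0, 255], [[0, 0, 0], 0, 255], [[0, 0, 0], 0, 255], [[0, 0, 0], 0, 255]])

```text
time_s: 11.35
tcp_pos: [0.5598, -0.0293, 0.1085]
orientation: [0.542, -0.542, 0.454, -0.454]
wrist_force: [0.1, 0.2, -0.9]
width: 0.095
```

Run:
```python
from h import *
hr=np.array([.4892,-.0411]); yaw=.1765; u=np.array([np.cos(yaw),np.sin(yaw)])
t=hr+.072*u; go(t[0],t[1],.106,yaw)
shot("w10",[(.4892,-.0411,.046),(.4719,.0572,.046),(.5915,.0784,.034),(.6093,-.0196,.034)])
im=bot.get_image("scene"); crop("s",im,240,190,300,240,10,"pics/s10.png")
```

```text
shift mm [-0.7  2.5  0.4] turn 0.0 | at [ 0.5598 -0.0293  0.1085] yaw 0.177 tilt [ 0. -0.]
```

View pics/w10.png

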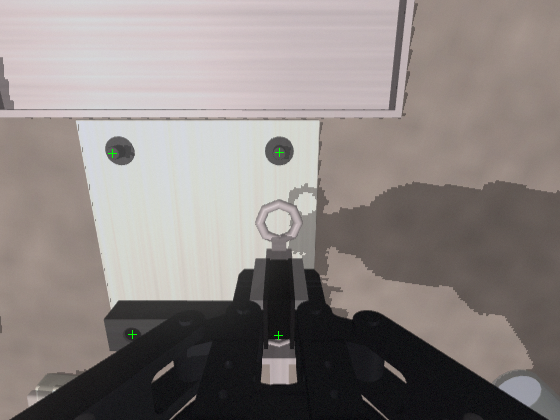

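View pics/s10.png

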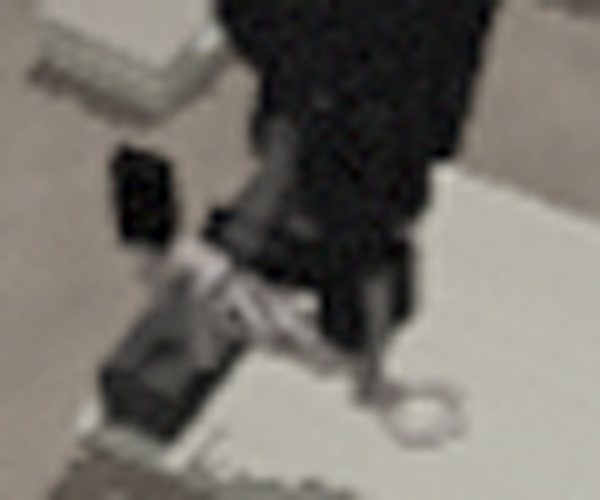

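>>> move_arm(commands=[[[-0.5, 6, 0], 0, 255], [[-0.5, 12, 0], 0, 255], [[-0.5, 18, 0], 0, 255], [[-0.5, 24, 0], 0, 255], [[-0.5, 24, 0], 0, 255]])

```text
time_s: 11.87
tcp_pos: [0.5586, -0.0288, 0.0827]
orientation: [-0.542, 0.543, -0.455, 0.453]
wrist_force: [-0.6, -1.2, -0.9]
width: 0.101
```

>>> move_arm(commands=[[[0, 0, 0], 0, 255], [[0, 0, 0], 0, 255], [[0, 0, 0], 0, 255], [[0, 0, 0], 0, 255], [[0, 0, 0], 0, 255]])

```text
time_s: 12.28
tcp_pos: [0.5598, -0.0288, 0.0846]
orientation: [0.542, -0.542, 0.454, -0.454]
wrist_force: [-0.2, 0.1, -0.7]
width: 0.099
```

Run:
```python
from h import *
hr=np.array([.4892,-.0411]); yaw=.1765; u=np.array([np.cos(yaw),np.sin(yaw)])
t=hr+.072*u; go(t[0],t[1],.0845,yaw)
shot("w11",[(.4892,-.0411,.046),(.4719,.0572,.046),(.5915,.0784,.034),(.6093,-.0196,.034)])
im=bot.get_image("scene"); crop("s",im,240,190,300,240,10,"pics/s11.png")
```

```text
shift mm [-0.3  0.1  0.4] turn 0.0 | at [ 0.5598 -0.0288  0.0846] yaw 0.177 tilt [ 0.001 -0.   ]
```

View pics/s11.png

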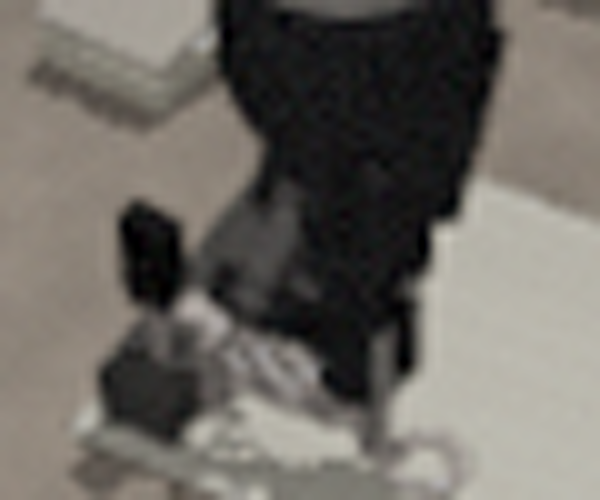

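>>> move_arm(commands=[[[0, 0, 6], 0, 255], [[0, 0, 13], 0, 255], [[0, 0, 20], 0, 255], [[0, 0, 27], 0, 255], [[0, 0, 32], 0, 255]])

```text
time_s: 12.8
tcp_pos: [0.5895, -0.0235, 0.0835]
orientation: [-0.541, 0.544, -0.455, 0.453]
wrist_force: [-6.3, -1.2, -1.8]
width: 0.106
```

>>> move_arm(commands=[[[0, 0, 0], 0, 255], [[0, 0, 0], 0, 255], [[0, 0, 0], 0, 255], [[0, 0, 0], 0, 255], [[0, 0, 0], 0, 255]])

```text
time_s: 13.22
tcp_pos: [0.5885, -0.0237, 0.0834]
orientation: [-0.54, 0.544, -0.455, 0.453]
wrist_force: [-6.1, -1.4, -1.4]
width: 0.097
```

Run:
```python
from h import *
hr=np.array([.4892,-.0411]); yaw=.1765; u=np.array([np.cos(yaw),np.sin(yaw)])
t=hr+.104*u; go(t[0],t[1],.067,yaw)
c=shot("w12",[(.6093,-.0196,.034),(.6093,-.0196,.024)])
print(bot.state()["wrist_force"])
im=bot.get_image("scene"); crop("s",im,240,190,300,240,10,"pics/s12.png")
```

```text
shift mm [-0.3 16.4  3.2] turn 0.0 | at [ 0.5885 -0.0237  0.0834] yaw 0.177 tilt [-0.006 -0.001]
[-6.08075591 -1.81687057 -0.92605765]
```

View pics/w12.png

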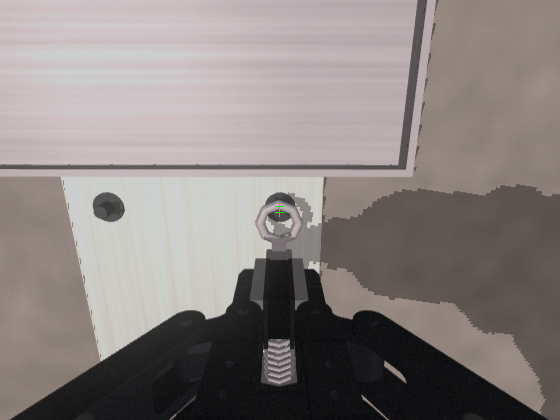

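View pics/s12.png

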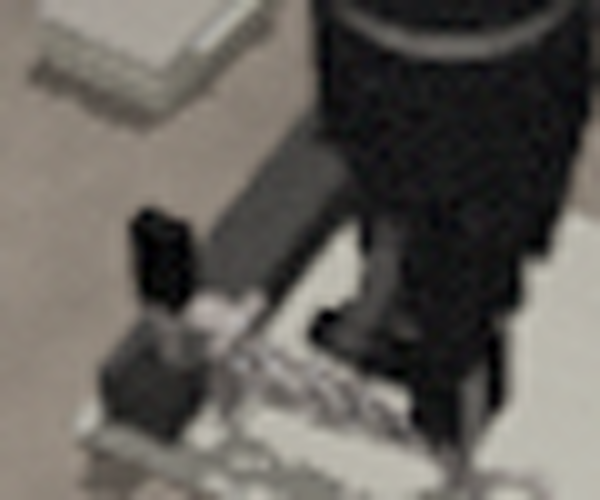

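>>> move_arm(commands=[[[0, 0, 4], 0, 255], [[0, 0, 4], 0, 255], [[0, 0, 4], 0, 255], [[0, 0, 4], 0, 255], [[0, 0, 4], 0, 255]])

```text
time_s: 13.73
tcp_pos: [0.5918, -0.023, 0.0832]
orientation: [-0.54, 0.544, -0.456, 0.452]
wrist_force: [-6.8, -1.8, -2.3]
width: 0.099
```

Run:
```python
from h import *
hr=np.array([.4892,-.0411]); yaw=.1765; u=np.array([np.cos(yaw),np.sin(yaw)])
t=hr+.104*u; go(t[0],t[1],.067,yaw)
c=shot("w13",[(.6093,-.0196,.034),(.6093,-.0196,.024)])
p,M=tool(); e=p+M@np.array([-.0003,.0447,.018]); print(w2px("wrist",e,c),e)
print(bot.state()["wrist_force"])
```

```text
shift mm [-0.2 16.2 -0.1] turn -0.0 | at [ 0.5918 -0.023   0.0832] yaw 0.176 tilt [-0.008 -0.001]
[279.43018743 220.49007584] [ 0.6091426  -0.01966105  0.03836148]
[-7.23692755 -1.83298156 -1.9555377 ]
```

View pics/w13.png

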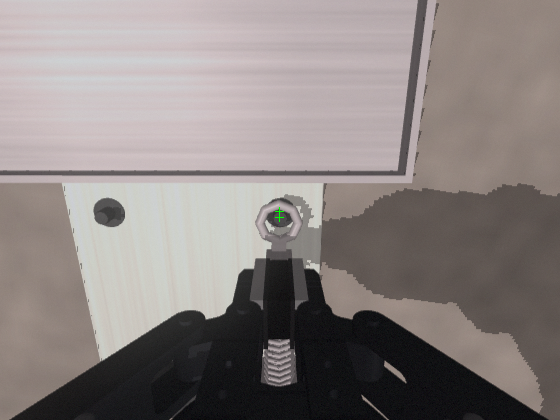

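>>> move_arm(commands=[[[0, 4, 0], 0, 255], [[0, 8, 0], 0, 255], [[0, 11, 0], 0, 255], [[0, 14, 0], 0, 255], [[0, 14, 0], 0, 255]])

```text
time_s: 14.2
tcp_pos: [0.5916, -0.0233, 0.0713]
orientation: [-0.54, 0.544, -0.456, 0.452]
wrist_force: [-12.0, -1.3, 16.3]
width: 0.097
```

>>> move_arm(commands=[[[0, 0, 0], 0, 255], [[0, 0, 0], 0, 255], [[0, 0, 0], 0, 255], [[0, 0, 0], 0, 255], [[0, 0, 0], 0, 255]])

```text
time_s: 14.62
tcp_pos: [0.5915, -0.0232, 0.0713]
orientation: [-0.54, 0.544, -0.456, 0.452]
wrist_force: [-11.6, -1.8, 15.6]
width: 0.097
```

Run:
```python
from h import *
hr=np.array([.4892,-.0411]); yaw=.1765; u=np.array([np.cos(yaw),np.sin(yaw)])
t=hr+.104*u; go(t[0],t[1],.067,yaw)
c=shot("w14",[(.6093,-.0196,.034),(.6093,-.0196,.024)])
print(bot.state()["wrist_force"])
```

```text
shift mm [-0.4  4.3  0.2] turn -0.0 | at [ 0.5915 -0.0232  0.0713] yaw 0.176 tilt [-0.008 -0.001]
[-11.63420879  -0.88331588  15.89694856]
```

View pics/w14.png

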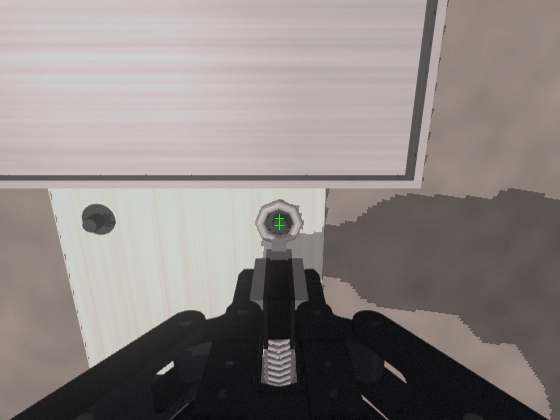

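>>> move_arm(commands=[[[0, 0, 0], 0, 180], [[0, 0, 0], 0, 130], [[0, 0, 0], 0, 130], [[0, -40, 0], 0, 130], [[0, -80, 0], 0, 130]])

```text
time_s: 15.08
tcp_pos: [0.5944, -0.0219, 0.1487]
orientation: [-0.541, 0.543, -0.455, 0.452]
wrist_force: [1.6, 0.6, 0.8]
width: 0.487
```

>>> move_arm(commands=[[[0, 0, -20], 0, 130], [[0, 0, -40], 0, 130], [[0, 0, -60], 0, 130], [[0, 0, -60], 0, 130], [[0, 0, -60], 0, 130]])

```text
time_s: 15.5
tcp_pos: [0.5365, -0.033, 0.1506]
orientation: [0.543, -0.542, 0.454, -0.454]
wrist_force: [0.5, 0.3, -0.1]
width: 0.494
```

Run:
```python
from h import *
hr=np.array([.4892,-.0411,.046]); yaw=.1765; u=np.array([np.cos(yaw),np.sin(yaw),0])
c=shot("w15",[hr+[0,0,.042],hr+.1*u+[0,0,.042],hr+.118*u+[0,0,-.0195]])
go(.4556,.3441,.12,.091)
```

```text
shift mm [-385.3   30.5  -14.4] turn 0.086 | at [ 0.5376 -0.0327  0.1506] yaw 0.177 tilt [0.003 0.   ]
```

View pics/w15.png

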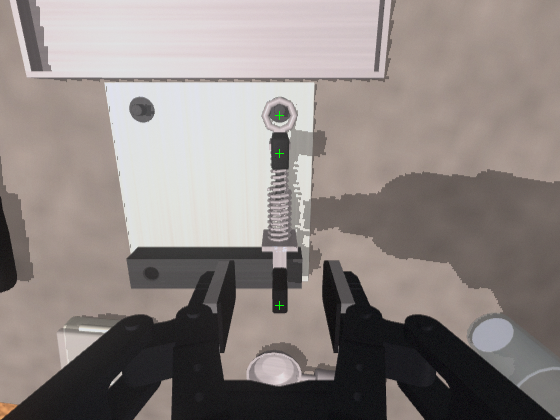

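>>> move_arm(commands=[[[-39, 0, -1], 0.04, 120], [[-78, 0, -3], 0.086, 120], [[-117, 0, -4], 0.086, 120], [[-156, 0, -6], 0.086, 120], [[-193, 0, -7], 0.086, 120]])

```text
time_s: 15.97
tcp_pos: [0.4961, 0.1591, 0.1502]
orientation: [0.523, -0.521, 0.476, -0.477]
wrist_force: [-0.1, 1.8, 0.4]
width: 0.528
```

Run:
```python
from h import *
go(.4556,.3441,.12,.091)
```

```text
shift mm [-187.9   30.5  -23.5] turn 0.001 | at [0.4961 0.1591 0.1502] yaw 0.092 tilt [0.002 0.002]
```

>>> move_arm(commands=[[[-38, 0, -5], 0, 120], [[-76, 0, -10], 0, 120], [[-114, 0, -15], 0, 120], [[-152, 0, -20], 0, 120], [[-186, 0, -23], 0, 120]])

```text
time_s: 16.38
tcp_pos: [0.4551, 0.3436, 0.1502]
orientation: [0.524, -0.522, 0.476, -0.476]
wrist_force: [-0.1, 0.8, 0.0]
width: 0.528
```

>>> move_arm(commands=[[[0, 10, 0], 0, 120], [[0, 20, 0], 0, 120], [[0, 28, 0], 0, 120], [[0, 28, 0], 0, 120], [[0, 28, 0], 0, 120]])

```text
time_s: 16.8
tcp_pos: [0.456, 0.337, 0.1216]
orientation: [-0.521, 0.522, -0.477, 0.478]
wrist_force: [-0.3, 0.0, -0.3]
width: 0.528
```

>>> move_arm(commands=[[[0, 0, 0], 0, 120], [[0, 0, 0], 0, 120], [[0, 0, 0], 0, 120], [[0, 0, 0], 0, 120], [[0, 0, 0], 0, 120]])

```text
time_s: 17.22
tcp_pos: [0.4555, 0.3389, 0.1226]
orientation: [0.522, -0.522, 0.477, -0.477]
wrist_force: [-0.7, 0.4, 0.6]
width: 0.528
```

Run:
```python
from h import *
go(.4556,.3441,.067,.091)
shot("w16",[(.4556,.3441,.084),(.3841,.3374,.084),(.4734,.3454,.0225)])
im=np.load("pics/w16.npy")
c=cv2.resize(im[150:390,200:360],None,fx=2.5,fy=2.5,interpolation=cv2.INTER_CUBIC)
cv2.imwrite("pics/w16z.png",np.clip(255*(c/255.)**.5,0,255).astype(np.uint8))
```

```text
shift mm [-5.2 55.6  0.5] turn -0.0 | at [0.4555 0.3389 0.1226] yaw 0.091 tilt [0. 0.]
```

View pics/w16.png

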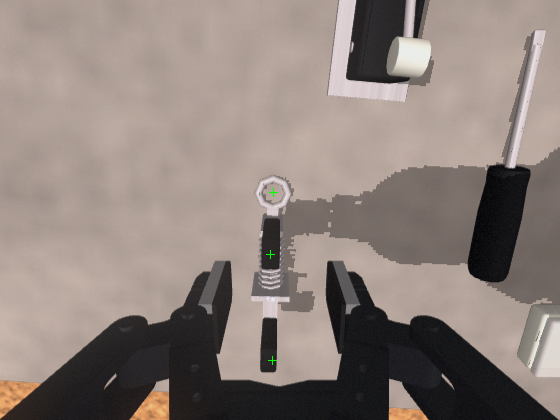

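View pics/w16z.png

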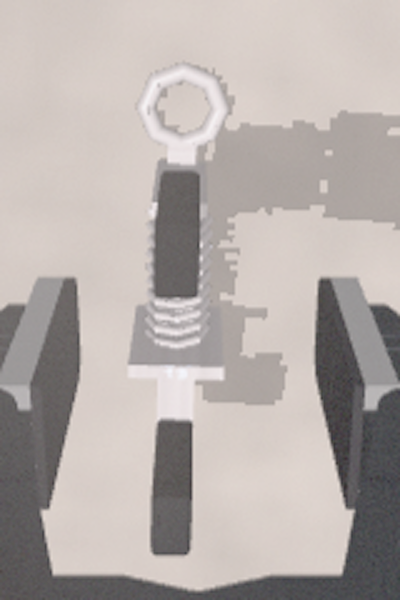

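Run:
```python
from h import *
c=lc("w16"); a=px2w("wrist",(272.4,192.0),.0225,c); b=px2w("wrist",(268.2,359.6),.084,c); t=px2w("wrist",(270.1,254.5),.084,c)
print(a,b,t); d=(a-b)[:2]; print(np.hypot(*d),np.arctan2(d[1],d[0])); d=(t-b)[:2]; print(np.hypot(*d),np.arctan2(d[1],d[0]))
go(.4556,.3441,.067,.085)
```

```text
[0.47355718 0.34571069 0.0225    ] [0.3845323  0.33952569 0.084     ] [0.45551536 0.34429658 0.084     ]
0.08923947608903846 0.06936358241229984
0.07114320832985027 0.06711072307563631
shift mm [-5.2 55.5  0.6] turn 0.006 | at [0.4555 0.3389 0.1225] yaw 0.091 tilt [0. 0.]
```

Yaw is about 0.07; adjust the turn by +0.02 and grasp.

>>> move_arm(commands=[[[-5, 15, 0], 0.02, 120], [[-5, 30, 0], 0.02, 120], [[-5, 45, 0], 0.02, 120], [[-5, 56, 0], 0.02, 120], [[-5, 56, 0], 0.02, 120]])

```text
time_s: 17.68
tcp_pos: [0.4537, 0.3431, 0.0643]
orientation: [-0.516, 0.519, -0.482, 0.482]
wrist_force: [0.3, 0.2, 0.9]
width: 0.533
```

>>> move_arm(commands=[[[0, 0, 0], 0, 120], [[0, 0, 0], 0, 120], [[0, 0, 0], 0, 120], [[0, 0, 0], 0, 120], [[0, 0, 0], 0, 180]])

```text
time_s: 18.1
tcp_pos: [0.4552, 0.3441, 0.0669]
orientation: [0.518, -0.517, 0.482, -0.482]
wrist_force: [0.7, 0.5, -0.8]
width: 0.4
```

>>> move_arm(commands=[[[0, 0, 0], 0, 255], [[0, 0, 0], 0, 255], [[0, 0, 0], 0, 255], [[0, 0, 0], 0, 255], [[0, 0, 0], 0, 255]], newtons=100)

```text
time_s: 18.52
tcp_pos: [0.4551, 0.3439, 0.0667]
orientation: [0.518, -0.517, 0.482, -0.482]
wrist_force: [-1.3, 0.0, 4.7]
width: 0.103
```

Run:
```python
from h import *
go(.4556,.3441,.067,.068)
shot("w17",[(.4556,.3441,.084),(.4736,.3457,.0225)]); print(bot.state()["width"])
```

```text
shift mm [-0.1 -0.3  0.5] turn 0.003 | at [0.4551 0.3439 0.0667] yaw 0.071 tilt [0. 0.]
0.10264335169320057
```

View pics/w17.png

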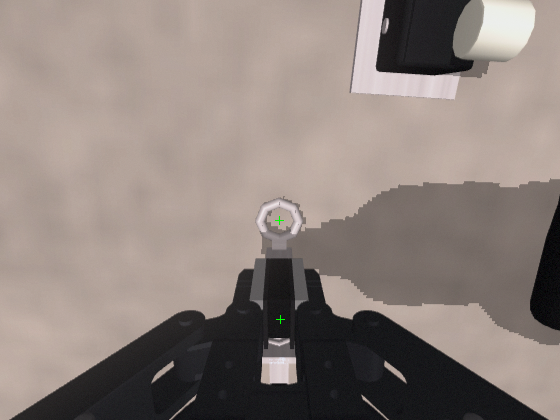

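>>> move_arm(commands=[[[0, -20, 0], 0, 255], [[0, -60, 0], 0, 255], [[0, -100, 0], 0, 255], [[0, -100, 0], 0, 255]])

```text
time_s: 18.9
tcp_pos: [0.4585, 0.3462, 0.1725]
orientation: [0.521, -0.513, 0.481, -0.483]
wrist_force: [0.2, 0.5, 0.2]
width: 0.099
```

Run:
```python
from h import *
go(.5426,.0697,.135,.1765); print(bot.state()["width"])
```

```text
shift mm [281.9  36.3  64.1] turn -0.106 | at [0.4585 0.3462 0.1725] yaw 0.07 tilt [0.01  0.007]
0.09870046655995764
```

>>> move_arm(commands=[[[36, 0, 8], -0.05, 255], [[72, 0, 16], -0.106, 255], [[108, 0, 25], -0.106, 255], [[144, 0, 33], -0.106, 255], [[180, 0, 41], -0.106, 255]])

```text
time_s: 19.32
tcp_pos: [0.5087, 0.1656, 0.1659]
orientation: [-0.542, 0.542, -0.454, 0.454]
wrist_force: [0.8, -0.7, -1.7]
width: 0.099
```

Run:
```python
from h import *
go(.5426,.0697,.135,.1765); print(bot.state()["width"])
```

```text
shift mm [100.3  30.9  16.5] turn 0.001 | at [0.5087 0.1656 0.1659] yaw 0.177 tilt [-0. -0.]
0.0989930089102318
```

>>> move_arm(commands=[[[32, 5, 5], 0, 255], [[64, 10, 10], 0, 255], [[98, 20, 16], 0, 255], [[98, 30, 16], 0, 255], [[98, 30, 16], 0, 255]])

```text
time_s: 19.73
tcp_pos: [0.541, 0.0701, 0.1344]
orientation: [-0.54, 0.542, -0.456, 0.455]
wrist_force: [-0.8, 1.1, -1.8]
width: 0.103
```

>>> move_arm(commands=[[[0, 0, 0], 0, 255], [[0, 0, 0], 0, 255], [[0, 0, 0], 0, 255], [[0, 0, 0], 0, 255], [[0, 0, 0], 0, 255]])

```text
time_s: 20.15
tcp_pos: [0.5416, 0.0746, 0.1367]
orientation: [0.543, -0.542, 0.453, -0.454]
wrist_force: [-1.1, 0.1, -0.5]
width: 0.101
```

Run:
```python
from h import *
go(.5426,.0697,.1085,.1765)
c=shot("w18",[(.4717,.0571,.046),(.5916,.0785,.034)])
p,M=tool()
e=px2w("wrist",(279,220),p[2]-.0447,c); print(e, (M.T@(e-p)*1000).round(1))
```

```text
shift mm [ 5.  28.2  0.1] turn 0.002 | at [0.5416 0.0746 0.1367] yaw 0.179 tilt [0.001 0.   ]
[0.55947422 0.07836882 0.09193579] [-0.8 44.7 18.3]
```

View pics/w18.png

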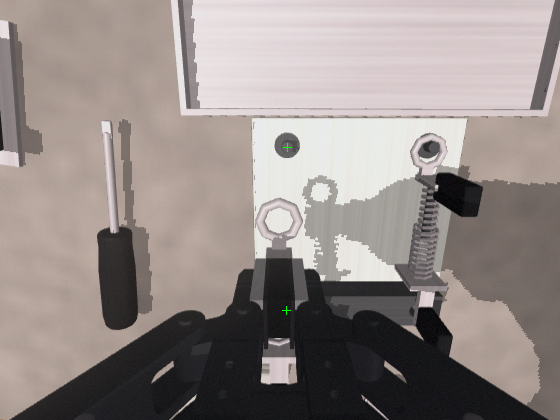

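Consistent. Move 5 sideways, down 28, settle.

>>> move_arm(commands=[[[5, 10, 0], 0, 255], [[5, 20, 0], 0, 255], [[5, 28, 0], 0, 255], [[5, 28, 0], 0, 255], [[5, 28, 0], 0, 255]])

```text
time_s: 20.62
tcp_pos: [0.5417, 0.0686, 0.1072]
orientation: [-0.542, 0.543, -0.454, 0.453]
wrist_force: [0.4, -0.2, -1.2]
width: 0.101
```

>>> move_arm(commands=[[[0, 0, 0], 0, 255], [[0, 0, 0], 0, 255], [[0, 0, 0], 0, 255], [[0, 0, 0], 0, 255], [[0, 0, 0], 0, 255]])

```text
time_s: 21.03
tcp_pos: [0.5426, 0.0687, 0.1086]
orientation: [0.542, -0.542, 0.454, -0.454]
wrist_force: [0.5, -0.4, -1.2]
width: 0.099
```

Run:
```python
from h import *
go(.5426,.0697,.0845,.1765)
c=shot("w19",[(.4717,.0571,.046),(.5916,.0785,.034)])
```

```text
shift mm [-1.  24.1  0.2] turn 0.0 | at [0.5426 0.0687 0.1086] yaw 0.177 tilt [0.001 0.   ]
```

View pics/w19.png

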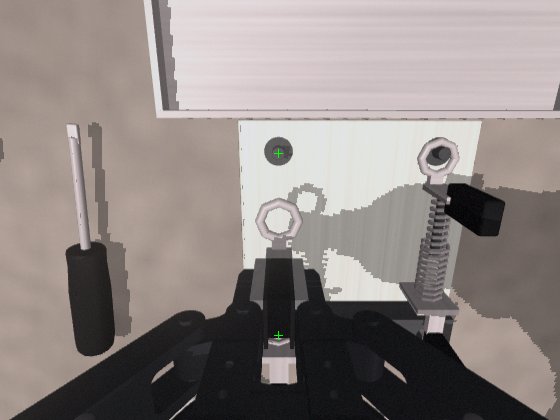

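>>> move_arm(commands=[[[-0.5, 6, 0], 0, 255], [[-0.5, 12, 0], 0, 255], [[-0.5, 18, 0], 0, 255], [[-0.5, 24, 0], 0, 255], [[-0.5, 24, 0], 0, 255]])

```text
time_s: 21.5
tcp_pos: [0.5413, 0.069, 0.0827]
orientation: [-0.541, 0.543, -0.454, 0.453]
wrist_force: [-0.2, -0.8, -0.1]
width: 0.102
```

>>> move_arm(commands=[[[0, 0, 0], 0, 255], [[0, 0, 0], 0, 255], [[0, 0, 0], 0, 255], [[0, 0, 0], 0, 255], [[0, 0, 0], 0, 255]])

```text
time_s: 21.92
tcp_pos: [0.5425, 0.0691, 0.0845]
orientation: [0.542, -0.542, 0.454, -0.454]
wrist_force: [0.1, -0.3, -0.2]
width: 0.101
```

Run:
```python
from h import *
go(.5426,.0697,.0845,.1765)
print(bot.state()["wrist_force"])
```

```text
shift mm [-0.5  0.   0.2] turn 0.0 | at [0.5425 0.0691 0.0845] yaw 0.177 tilt [0.001 0.   ]
[ 0.13132212 -0.27723117 -0.18939359]
```

No contact force: the pin is in the hole mouth. Pull 36 mm.

>>> move_arm(commands=[[[0, 0, 8], 0, 255], [[0, 0, 16], 0, 255], [[0, 0, 24], 0, 255], [[0, 0, 31], 0, 255], [[0, 0, 36], 0, 255]])

```text
time_s: 22.33
tcp_pos: [0.5754, 0.0749, 0.0833]
orientation: [-0.54, 0.544, -0.455, 0.452]
wrist_force: [-7.5, -0.4, -0.9]
width: 0.103
```

>>> move_arm(commands=[[[0, 0, 0], 0, 255], [[0, 0, 0], 0, 255], [[0, 0, 0], 0, 255], [[0, 0, 0], 0, 255], [[0, 0, 0], 0, 255]])

```text
time_s: 22.75
tcp_pos: [0.5742, 0.0747, 0.0831]
orientation: [-0.54, 0.545, -0.456, 0.452]
wrist_force: [-6.8, -1.3, -1.1]
width: 0.104
```

Run:
```python
from h import *
c=shot("w20",[(.5916,.0785,.034)])
p,M=tool(); e=p+M@np.array([-.0003,.0447,.018]); print(e, "d in tool",(M.T@(np.array([.5916,.0785,.034])-e)*1000).round(1))
print(bot.state()["wrist_force"])
```

```text
[0.59148351 0.07808784 0.03820633] d in tool [-0.4  4.2  0.2]
[-6.43872093 -1.30542698 -0.87500227]
```

View pics/w20.png

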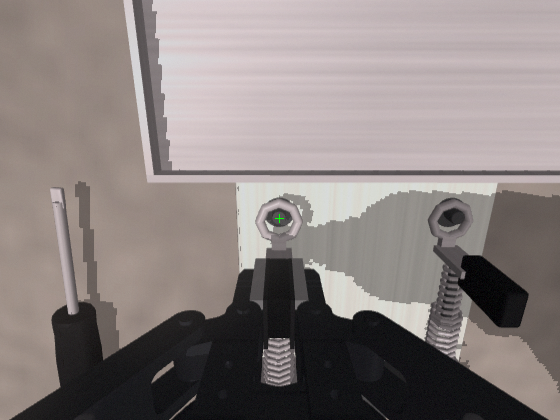

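Eye is centred over the post; lower.

>>> move_arm(commands=[[[0, 4, 0], 0, 255], [[0, 8, 0], 0, 255], [[0, 11, 0], 0, 255], [[0, 14, 0], 0, 255], [[0, 14, 0], 0, 255]])

```text
time_s: 23.22
tcp_pos: [0.574, 0.0746, 0.0708]
orientation: [-0.54, 0.545, -0.456, 0.452]
wrist_force: [-10.7, -0.5, 14.0]
width: 0.101
```

>>> move_arm(commands=[[[0, 0, 0], 0, 255], [[0, 0, 0], 0, 255], [[0, 0, 0], 0, 255], [[0, 0, 0], 0, 255], [[0, 0, 0], 0, 255]])

```text
time_s: 23.63
tcp_pos: [0.5739, 0.0746, 0.0708]
orientation: [-0.54, 0.545, -0.456, 0.452]
wrist_force: [-11.6, -2.5, 13.6]
width: 0.1
```

Run:
```python
from h import *
c=shot("w21",[(.5916,.0785,.034)]);p,M=tool();print(p,bot.state()["wrist_force"])
```

```text
[0.57392304 0.07460126 0.07083349] [-10.99213624  -1.46154781  14.08977708]
```

View pics/w21.png

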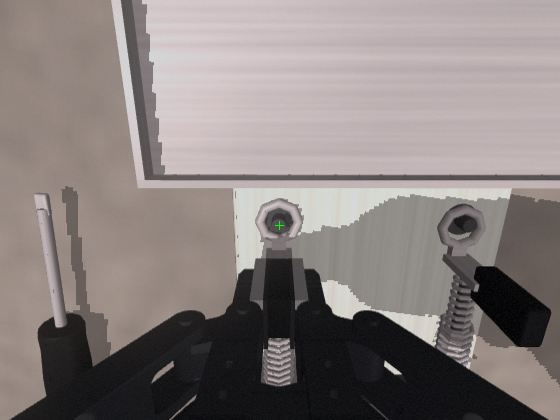

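>>> move_arm(commands=[[[0, 0, 0], 0, 180], [[0, 0, 0], 0, 130], [[0, 0, 0], 0, 130], [[0, -40, 0], 0, 130], [[0, -80, 0], 0, 130]])

```text
time_s: 24.1
tcp_pos: [0.5771, 0.0755, 0.1487]
orientation: [-0.541, 0.543, -0.455, 0.453]
wrist_force: [1.2, 0.5, 0.7]
width: 0.493
```

>>> move_arm(commands=[[[20, 0, -20], 0, 130], [[40, -10, -40], 0, 130], [[50, -20, -60], 0, 130], [[50, -20, -60], 0, 130], [[50, -20, -60], 0, 130]])

```text
time_s: 24.52
tcp_pos: [0.5285, 0.0149, 0.1711]
orientation: [0.542, -0.541, 0.454, -0.455]
wrist_force: [1.4, 0.6, 0.2]
width: 0.491
```

Run:
```python
from h import *
c=shot("w22")
im=bot.get_image("scene"); crop("s",im,230,180,340,260,7,"pics/s22.png")
im=bot.get_image("top"); cv2.imwrite("pics/t22.png",im[:,:,::-1])
go(.538,-.31,.18,-.166)
```

```text
shift mm [323.4 -10.2 -49.1] turn 0.344 | at [0.5289 0.017  0.1701] yaw 0.178 tilt [0.002 0.001]
```

View pics/w22.png

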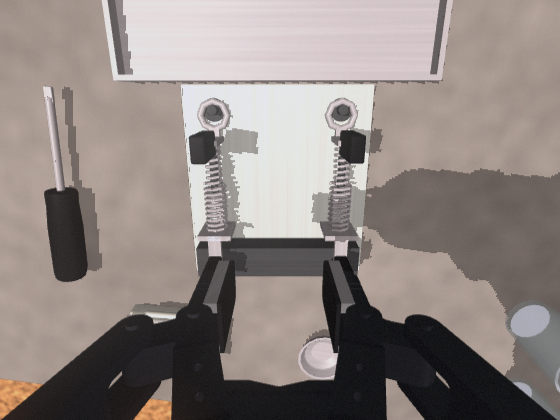

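View pics/t22.png

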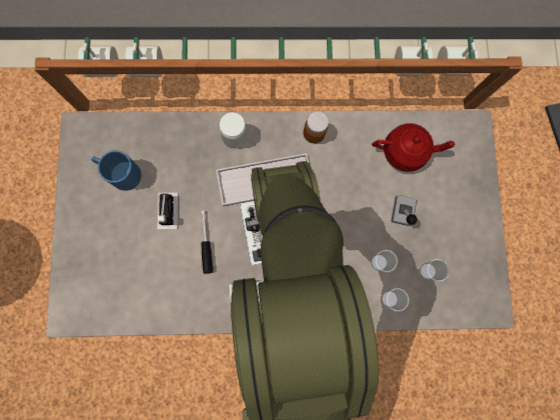

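View pics/s22.png

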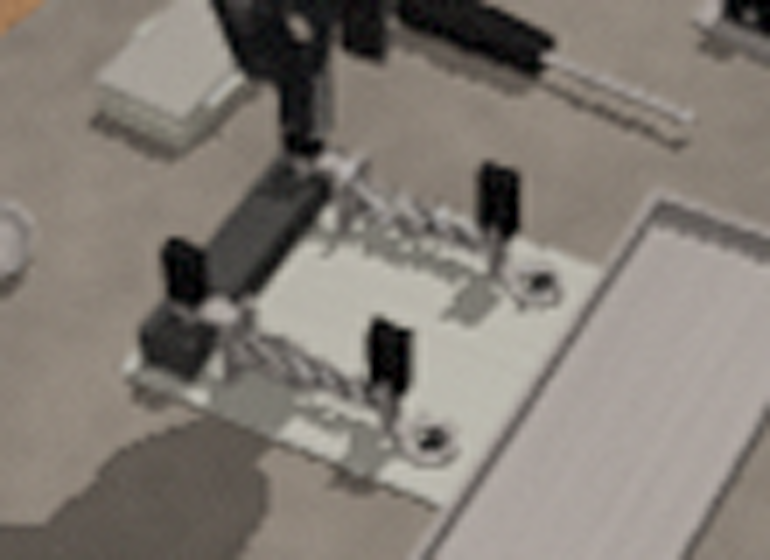

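Run:
```python
from h import *
im=bot.get_image("top"); g=im[200:240,395:430].min(axis=2) if 0 else im[205:235,400:425].max(axis=2)
ys,xs=np.nonzero(g<40); print(len(xs)); u=(xs.mean()+400,ys.mean()+205); print(u)
b=px2w("top",u,.112); print(b, np.hypot(*(b-np.array([.6149,-.325,.112]))[:2]), np.arctan2(-.325-b[1],.6149-b[0]))
crop("t",im,380,180,440,240,8,"pics/t23.png")
```

```text
75
(np.float64(411.29333333333335), np.float64(219.01333333333332))
[ 0.54436778 -0.306907    0.112     ] 0.07281586561198987 -0.25110666856758956
```

View pics/t23.png

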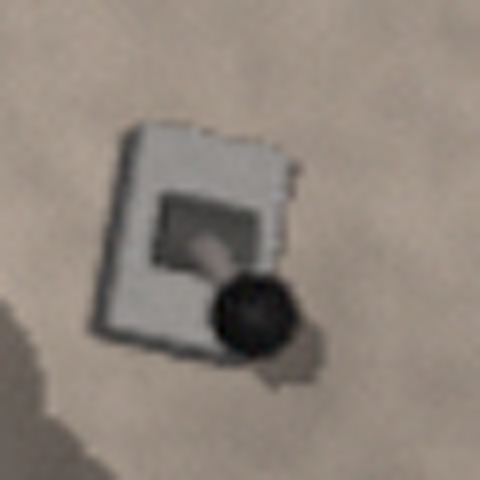

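Run:
```python
from h import *
K,_,_=cam("wrist"); A=np.array([[1,0,.001],[.001,-.317,-.948],[0,.948,-.317]]); C=np.array([-.00064,-.1257,.082])
for p,yaw,uv,z in [((.620,-.3282,.1161),-.17,(271,296.5),.112),((.5353,-.3102,.1868),-.17,(271,217),.112),((.5377,-.3057,.1081),-.166,(278.5,287),.112)]:
    d=A.T@np.linalg.solve(K,np.array([*uv,1.])); s=(-(z-p[2])-C[1])/d[1]; q=C+s*d
    zx=np.array([np.cos(yaw),np.sin(yaw)]); xx=np.array([np.sin(yaw),-np.cos(yaw)])
    print(q.round(4), np.array(p[:2])+q[0]*xx+q[2]*zx)
```

```text
[-0.004   0.0041 -0.0031] [ 0.61761113 -0.32373723]
[-0.0055  0.0748  0.0093] [ 0.54542601 -0.306403  ]
[-0.0006 -0.0039  0.0067] [ 0.54444347 -0.3062001 ]
```

>>> move_arm(commands=[[[35, 0, -5], 0.08, 120], [[70, 0, -10], 0.16, 120], [[105, 0, -15], 0.24, 120], [[140, 0, -20], 0.32, 120], [[175, 0, -26], 0.4, 120]])

```text
time_s: 25.13
tcp_pos: [0.5337, -0.1619, 0.1698]
orientation: [-0.441, 0.44, -0.553, 0.553]
wrist_force: [-0.2, -0.0, -0.3]
width: 0.536
```

Run:
```python
from h import *
go(.5448,-.3063,.17,-.22)
```

```text
shift mm [138.3  -0.2  43. ] turn -0.005 | at [ 0.5337 -0.1619  0.1698] yaw -0.225 tilt [0.001 0.   ]
```

>>> move_arm(commands=[[[34, 0, 10], 0, 120], [[68, 0, 20], 0, 120], [[102, 0, 30], 0, 120], [[137, 0, 42], 0, 120], [[137, 0, 42], 0, 120]])

```text
time_s: 25.55
tcp_pos: [0.5429, -0.3145, 0.1702]
orientation: [-0.437, 0.44, -0.552, 0.557]
wrist_force: [-1.0, -1.8, 0.4]
width: 0.532
```

>>> move_arm(commands=[[[0, 0, 0], 0, 120], [[0, 0, 0], 0, 120], [[0, 0, 0], 0, 120], [[0, 0, 0], 0, 120], [[0, 0, 0], 0, 120]])

```text
time_s: 25.97
tcp_pos: [0.5438, -0.3023, 0.1703]
orientation: [0.442, -0.442, 0.552, -0.552]
wrist_force: [0.4, 0.0, -0.8]
width: 0.532
```

Run:
```python
from h import *
go(.5448,-.3063,.11,-.22)
c=shot("w24",[(.5448,-.3063,.112)])
```

```text
shift mm [ 3.7 60.3  1.8] turn -0.001 | at [ 0.5438 -0.3023  0.1703] yaw -0.221 tilt [0.    0.001]
```

View pics/w24.png

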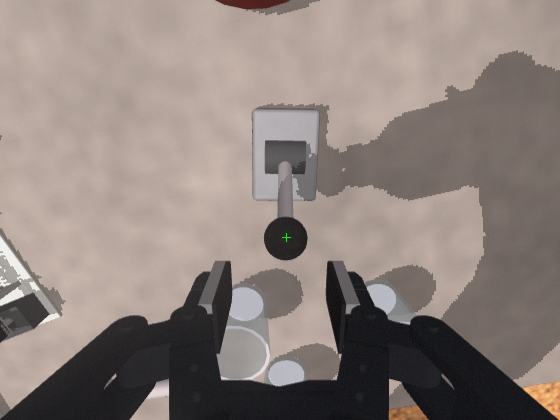

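>>> move_arm(commands=[[[4, 20, 1], 0, 120], [[4, 40, 1], 0, 120], [[4, 60, 1], 0, 120], [[4, 60, 1], 0, 120], [[4, 60, 1], 0, 120]])

```text
time_s: 26.43
tcp_pos: [0.5429, -0.3074, 0.1097]
orientation: [0.441, -0.442, 0.553, -0.552]
wrist_force: [-0.1, 0.4, -0.0]
width: 0.532
```

>>> move_arm(commands=[[[0, 0, 0], 0, 120], [[0, 0, 0], 0, 160], [[0, 0, 0], 0, 255], [[0, 0, 0], 0, 255], [[0, 0, 0], 0, 255]], newtons=20)

```text
time_s: 26.85
tcp_pos: [0.544, -0.3066, 0.1116]
orientation: [0.442, -0.441, 0.553, -0.552]
wrist_force: [-1.6, 4.0, 5.4]
width: 0.288
```

Run:
```python
from h import *
go(.5448,-.3063,.11,-.22)
c=shot("w25",[(.5448,-.3063,.112)]); print(bot.state()["width"])
```

```text
shift mm [-0.4  1.6  0.7] turn -0.002 | at [ 0.544  -0.3066  0.1116] yaw -0.222 tilt [0.001 0.002]
0.28746473547345486
```

View pics/w25.png

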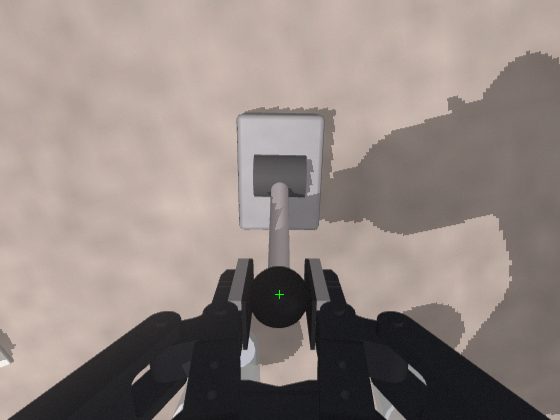

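>>> move_arm(commands=[[[0, -3, 7], 0, 255], [[0, -6, 15], 0, 255], [[0, -8, 22], 0, 255], [[0, -9, 30], 0, 255], [[0, -10, 38], 0, 255]])

```text
time_s: 27.32
tcp_pos: [0.581, -0.3154, 0.1206]
orientation: [0.442, -0.441, 0.553, -0.552]
wrist_force: [-1.3, 3.2, -2.4]
width: 0.288
```

>>> move_arm(commands=[[[0, 1, 8], 0, 255], [[0, 2, 16], 0, 255], [[0, 4, 24], 0, 255], [[0, 7, 31], 0, 255], [[0, 10, 43], 0, 255]])

```text
time_s: 27.73
tcp_pos: [0.6219, -0.3252, 0.1101]
orientation: [0.441, -0.441, 0.553, -0.552]
wrist_force: [-3.0, 3.7, -4.4]
width: 0.289
```

>>> move_arm(commands=[[[0, 0, 2], 0, 255], [[0, 0, 2], 0, 255], [[0, 0, 2], 0, 255], [[0, 0, 2], 0, 255]])

```text
time_s: 28.07
tcp_pos: [0.6233, -0.3256, 0.1096]
orientation: [0.441, -0.442, 0.554, -0.551]
wrist_force: [-2.5, 5.4, 0.3]
width: 0.284
```

Run:
```python
from h import *
go(.6176,-.3237,.11,-.22)
c=shot("w26",[(.6176,-.3237,.112)]); print(bot.state()["width"],bot.state()["wrist_force"])
```

```text
shift mm [-0.5 -0.3 -6. ] turn -0.003 | at [ 0.6233 -0.3256  0.1096] yaw -0.223 tilt [-0.003  0.002]
0.28738045975993715 [-3.09051088  4.83440818  0.02718237]
```

View pics/w26.png

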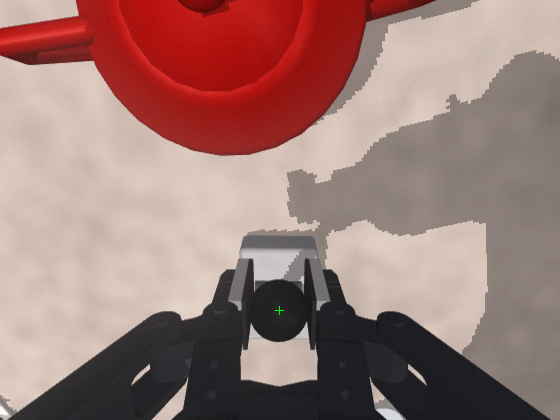

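>>> move_arm(commands=[[[0, 0, 0], 0, 120], [[0, 0, 0], 0, 120], [[0, 0, 0], 0, 120], [[0, -40, 0], 0, 120], [[0, -80, 0], 0, 120]])

```text
time_s: 28.53
tcp_pos: [0.6228, -0.3266, 0.1886]
orientation: [0.44, -0.442, 0.554, -0.551]
wrist_force: [2.6, -1.4, 0.8]
width: 0.532
```

Run:
```python
from h import *
c=shot("w27",[(.6176,-.3237,.112)])
go(.53,.285,.19,.1)
```

```text
shift mm [-577.6    4.5 -232.8] turn -0.324 | at [ 0.6284 -0.3298  0.2002] yaw -0.224 tilt [ 0.012 -0.007]
```

View pics/w27.png

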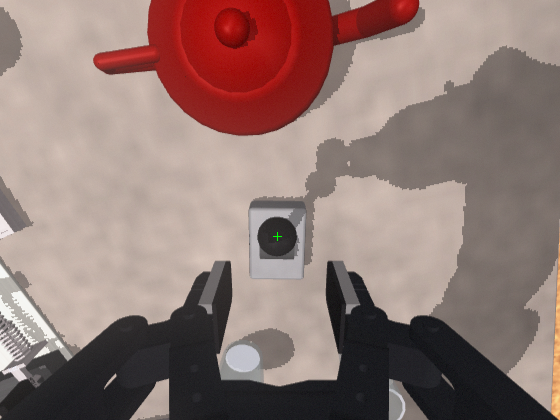

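>>> move_arm(commands=[[[-37, 0, -15], -0.06, 200], [[-74, 0, -30], -0.12, 255], [[-111, 0, -45], -0.18, 255], [[-148, 0, -60], -0.24, 255], [[-185, 0, -75], -0.32, 255]])

```text
time_s: 29.0
tcp_pos: [0.5925, -0.1287, 0.191]
orientation: [0.524, -0.524, 0.474, -0.476]
wrist_force: [0.9, -0.1, 0.1]
width: 0.002
```

Run:
```python
from h import *
go(.53,.285,.19,.1)
```

```text
shift mm [-4.179e+02  3.000e-01 -2.140e+01] turn -0.001 | at [ 0.5925 -0.1287  0.191 ] yaw 0.099 tilt [ 0.003 -0.001]
```

>>> move_arm(commands=[[[-41, 0, -2], 0, 255], [[-82, 0, -4], 0, 255], [[-123, 0, -6], 0, 255], [[-164, 0, -8], 0, 255], [[-205, 0, -10], 0, 255]])

```text
time_s: 29.42
tcp_pos: [0.5631, 0.0749, 0.1909]
orientation: [0.524, -0.523, 0.475, -0.476]
wrist_force: [0.6, 0.7, 0.2]
width: 0.001
```

>>> move_arm(commands=[[[-41, 0, -2], 0, 255], [[-82, 0, -4], 0, 255], [[-123, 0, -6], 0, 255], [[-164, 0, -8], 0, 255], [[-205, 0, -10], 0, 255]])

```text
time_s: 29.83
tcp_pos: [0.5333, 0.2785, 0.1909]
orientation: [0.524, -0.523, 0.475, -0.476]
wrist_force: [1.1, 0.8, -0.9]
width: 0.001
```

>>> move_arm(commands=[[[0, 0, 0], 0, 255], [[0, 0, 0], 0, 255], [[0, 0, 0], 0, 255], [[0, 0, 0], 0, 255], [[0, 0, 0], 0, 255]])

```text
time_s: 30.25
tcp_pos: [0.5336, 0.2743, 0.1905]
orientation: [-0.523, 0.523, -0.476, 0.477]
wrist_force: [-0.4, 0.6, 0.3]
width: 0.001
```

Run:
```python
from h import *
go(.56,.291,.125,.1)
c=shot("w28",[(.559,.292,.094)])
```

```text
shift mm [-14.2  65.5  27.7] turn -0.007 | at [0.5336 0.2743 0.1905] yaw 0.093 tilt [ 0.001 -0.001]
```

View pics/w28.png

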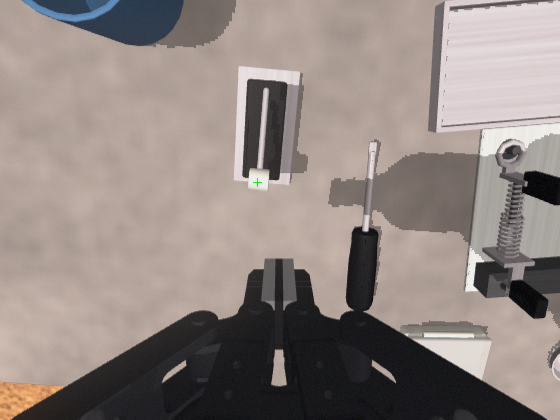

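Run:
```python
from h import *
c=lc("w28"); r=px2w("wrist",(258.7,177.5),.091,c); print(r)
im=np.load("pics/w28.npy"); cv2.imwrite("pics/w28z.png",cv2.resize(im[60:200,220:320],None,fx=4,fy=4,interpolation=cv2.INTER_CUBIC))
go(r[0]-.002,r[1],.125,.05)
```

```text
[0.56133067 0.29138402 0.091     ]
shift mm [-14.4  65.5  27.2] turn 0.044 | at [0.5335 0.2746 0.1905] yaw 0.094 tilt [ 0.001 -0.001]
```

View pics/w28z.png

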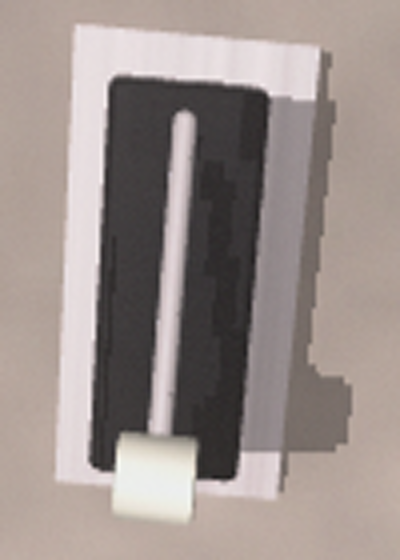

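>>> move_arm(commands=[[[-14, 10, 13], 0.04, 255], [[-14, 30, 26], 0.04, 255], [[-14, 50, 26], 0.04, 255], [[-14, 65, 26], 0.04, 255], [[-14, 65, 26], 0.04, 255]])

```text
time_s: 30.72
tcp_pos: [0.5557, 0.2908, 0.1222]
orientation: [-0.511, 0.516, -0.487, 0.486]
wrist_force: [-0.4, -1.2, -0.5]
width: -0.002
```

>>> move_arm(commands=[[[0, 0, 0], 0, 255], [[0, 0, 0], 0, 255], [[0, 0, 0], 0, 255], [[0, 0, 0], 0, 255], [[0, 0, 0], 0, 255]])

```text
time_s: 31.13
tcp_pos: [0.5576, 0.2933, 0.1263]
orientation: [0.515, -0.513, 0.485, -0.486]
wrist_force: [0.3, 0.4, 0.4]
width: -0.002
```

Run:
```python
from h import *
go(.558,.2912,.111,.05); print(bot.state()["wrist_force"])
c=shot("w29",[(.56,.2912,.094)])
im=bot.get_image("scene"); crop("s",im,300,140,400,215,8,"pics/s29.png")
```

```text
shift mm [ 2.1 15.3  0.3] turn 0.007 | at [0.5576 0.2933 0.1263] yaw 0.057 tilt [0.001 0.001]
[0.30152451 0.43382691 0.38107454]
```

View pics/w29.png

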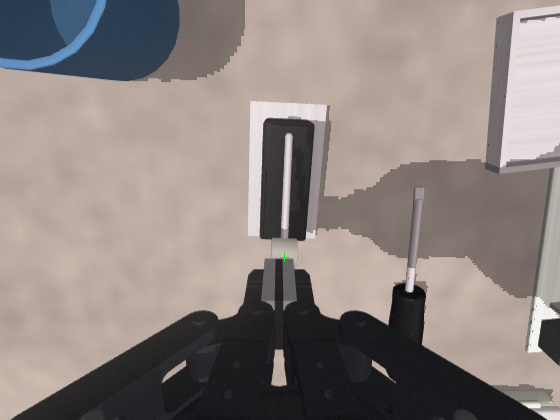

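View pics/s29.png

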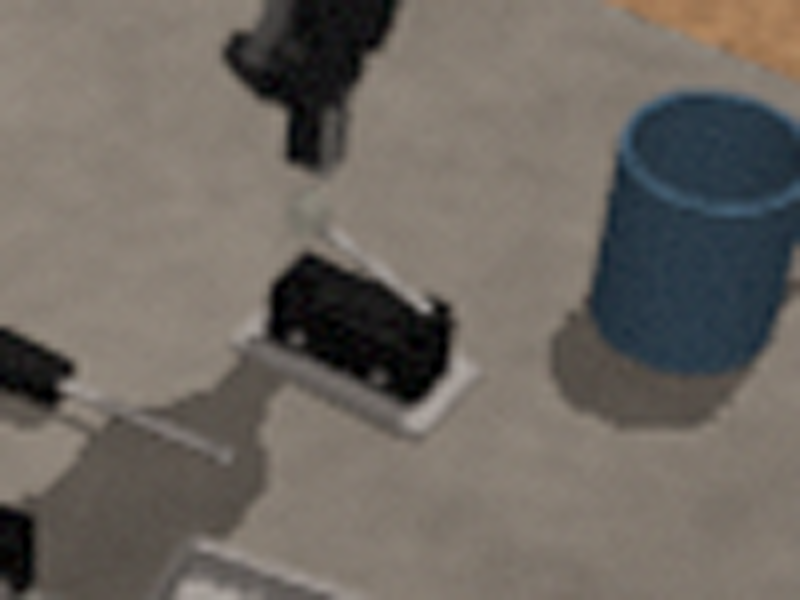

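>>> move_arm(commands=[[[2, 4, 2], 0, 255], [[2, 8, 2], 0, 255], [[2, 12, 2], 0, 255], [[2, 12, 2], 0, 255], [[2, 12, 2], 0, 255]])

```text
time_s: 31.65
tcp_pos: [0.5589, 0.291, 0.1127]
orientation: [-0.514, 0.514, -0.486, 0.485]
wrist_force: [0.7, 0.1, 0.2]
width: -0.0
```

>>> move_arm(commands=[[[0, 0, 0], 0, 255], [[0, 0, 0], 0, 255], [[0, 0, 0], 0, 255], [[0, 0, 0], 0, 255], [[0, 0, 0], 0, 255]])

```text
time_s: 32.07
tcp_pos: [0.5593, 0.2913, 0.1134]
orientation: [0.514, -0.514, 0.486, -0.486]
wrist_force: [-0.5, 0.5, 0.4]
width: -0.002
```

>>> move_arm(commands=[[[0, 1, 0], 0, 255], [[0, 2, 0], 0, 255], [[0, 3, 0], 0, 255], [[0, 3, 0], 0, 255], [[0, 3, 0], 0, 255]])

```text
time_s: 32.48
tcp_pos: [0.5589, 0.2912, 0.1103]
orientation: [-0.514, 0.514, -0.486, 0.485]
wrist_force: [-0.5, 0.5, 2.3]
width: 0.002
```

Run:
```python
from h import *
go(.56,.2912,.111,.05); print(bot.state()["wrist_force"])
im=bot.get_image("scene"); crop("s",im,320,150,360,185,14,"pics/s30.png")
```

```text
shift mm [ 0.1 -0.8  1.1] turn 0.007 | at [0.5589 0.2912 0.1103] yaw 0.057 tilt [-0.001 -0.   ]
[-0.49100772  0.53926754  2.29152233]
```

View pics/s30.png

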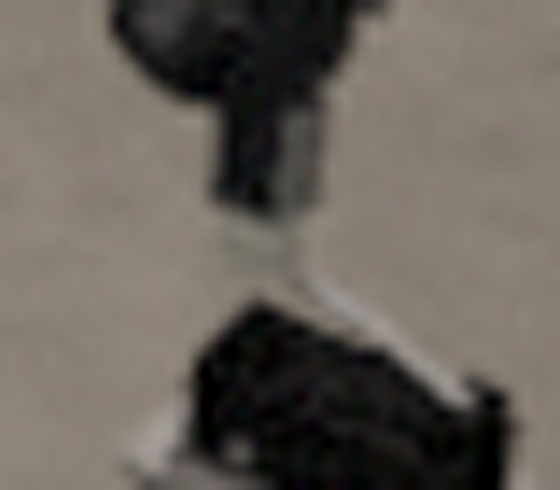

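>>> move_arm(commands=[[[0, 2, 0], 0, 255], [[0, 4, 0], 0, 255], [[0, 6, 0], 0, 255], [[0, 7.5, 0], 0, 255], [[0, 9, 0], 0, 255]])

```text
time_s: 32.95
tcp_pos: [0.5589, 0.2912, 0.101]
orientation: [-0.514, 0.514, -0.486, 0.485]
wrist_force: [-2.5, 0.2, 2.7]
width: 0.002
```

>>> move_arm(commands=[[[0, 0.5, 0], 0, 255], [[0, 0.5, 0], 0, 255], [[0, 0.5, 0], 0, 255], [[0, 0.5, 0], 0, 255], [[0, 0.5, 0], 0, 255]])

```text
time_s: 33.37
tcp_pos: [0.5593, 0.2912, 0.1009]
orientation: [0.514, -0.514, 0.486, -0.486]
wrist_force: [-2.6, -0.8, 3.3]
width: -0.0
```

Run:
```python
from h import *
go(.56,.2912,.111,.05); print(bot.state()["wrist_force"])
im=bot.get_image("scene"); crop("s",im,320,150,360,185,14,"pics/s31.png")
```

```text
shift mm [  0.1 -10.1   0.7] turn 0.007 | at [0.5593 0.2912 0.1009] yaw 0.057 tilt [0. 0.]
[-2.57350222 -0.78001105  3.3217186 ]
```

View pics/s31.png

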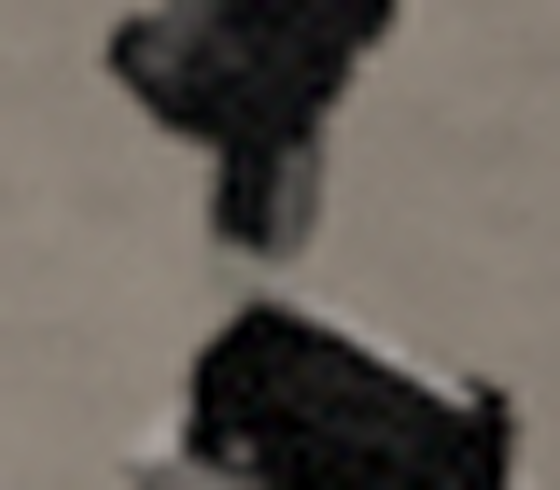

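>>> move_arm(commands=[[[0, 0, 0], 0, 255], [[0, -6, 0], 0, 255], [[0, -20, 0], 0, 255], [[0, -50, 0], 0, 255], [[0, -80, 0], 0, 255]])

```text
time_s: 33.83
tcp_pos: [0.5594, 0.2904, 0.1809]
orientation: [-0.513, 0.514, -0.486, 0.486]
wrist_force: [0.9, 0.3, -0.6]
width: -0.005
```

Run:
```python
from h import *
im=bot.get_image("scene"); crop("s",im,300,140,400,215,8,"pics/s32.png")
im=bot.get_image("top"); cv2.imwrite("pics/t32.png",im[:,:,::-1])
crop("t",im,350,230,470,330,6,"pics/t32z.png")
go(.45,-.25,.2,.176-1.5708)
print(bot.state()["joints"].round(2))
```

```text
shift mm [ 535.   -17.7 -143.4] turn 1.451 | at [0.5634 0.2923 0.186 ] yaw 0.056 tilt [0.011 0.005]
[-0.59  0.77  0.08  1.61 -0.08  0.75 -2.  ]
```

View pics/s32.png

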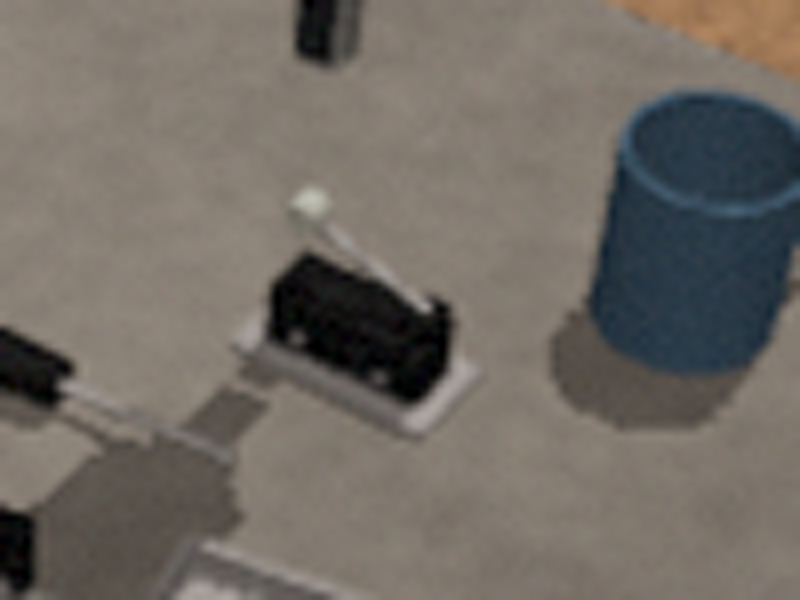

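View pics/t32.png

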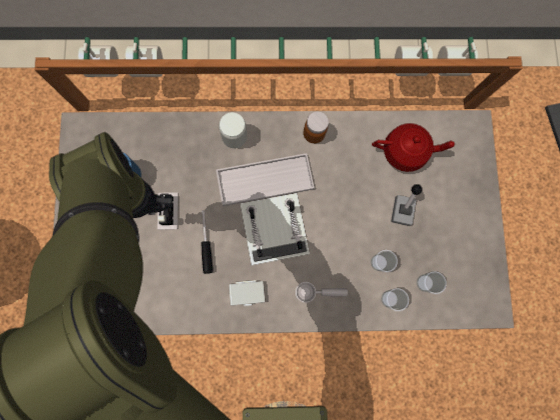

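View pics/t32z.png

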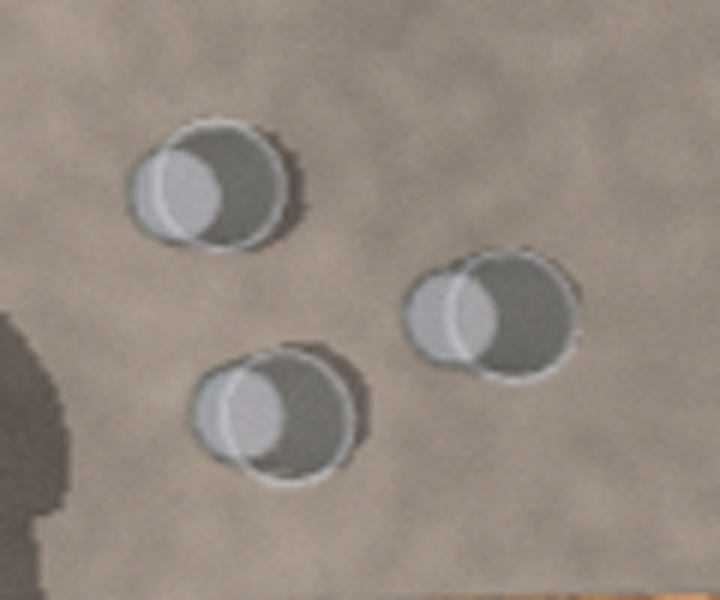

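Run:
```python
from h import *
B=lambda u,v:(350+u/6-.4,230+v/6-.4)
for n,r,b in [("A",(222,185),(177,195)),("B",(514,315),(451,318)),("C",(287,416),(240,415))]:
    print(n,px2w("top",B(*r),.09).round(4),px2w("top",B(*b),.024).round(4))
go(.4508,-.2466,.2,1.747)
```

```text
A [ 0.4483 -0.2481  0.09  ] [ 0.4482 -0.2476  0.024 ]
B [ 0.3953 -0.3614  0.09  ] [ 0.395  -0.3607  0.024 ]
C [ 0.3576 -0.2683  0.09  ] [ 0.3564 -0.2688  0.024 ]
shift mm [ 531.7  -17.7 -142.4] turn -1.691 | at [0.5634 0.2923 0.186 ] yaw 0.056 tilt [0.011 0.005]
```

>>> move_arm(commands=[[[36, -4, -10], -0.12, 255], [[72, -8, -20], -0.24, 200], [[108, -12, -30], -0.36, 100], [[144, -15, -40], -0.48, 50], [[180, -18, -50], -0.6, 50]])

```text
time_s: 34.35
tcp_pos: [0.5195, 0.1067, 0.1988]
orientation: [0.636, -0.635, 0.31, -0.311]
wrist_force: [1.3, -0.7, 0.1]
width: 0.562
```

Run:
```python
from h import *
go(.4508,-.2466,.2,1.747)
print(bot.state()["joints"].round(2))
```

```text
shift mm [ 236.2   -1.1 -271.5] turn -1.084 | at [0.5195 0.1067 0.1988] yaw 0.663 tilt [ 0.001 -0.001]
[-0.21  0.64 -0.13  1.91  0.14  0.61 -1.34]
```

q7 is moving away from its limit, as planned.

>>> move_arm(commands=[[[24, 0, -28], -0.12, 50], [[48, 0, -56], -0.24, 50], [[72, 0, -84], -0.36, 50], [[96, 0, -112], -0.48, 50], [[118, 0, -136], -0.6, 50]])

```text
time_s: 34.77
tcp_pos: [0.4831, -0.0709, 0.1985]
orientation: [-0.698, 0.699, -0.109, 0.109]
wrist_force: [0.1, 0.1, -0.4]
width: 0.806
```

Run:
```python
from h import *
go(.4508,-.2466,.2,1.747)
```

```text
shift mm [  22.8   -1.3 -177.2] turn -0.486 | at [ 0.4831 -0.0709  0.1985] yaw 1.261 tilt [ 0.    -0.001]
```

>>> move_arm(commands=[[[5, 0, -35], -0.12, 50], [[10, 0, -70], -0.24, 50], [[15, 0, -105], -0.36, 50], [[19, 0, -140], -0.48, 50], [[23, 0, -176], -0.486, 50]])

```text
time_s: 35.18
tcp_pos: [0.451, -0.2446, 0.1985]
orientation: [0.704, -0.704, -0.063, 0.062]
wrist_force: [1.3, 0.1, -0.3]
width: 0.805
```

>>> move_arm(commands=[[[0, 0, 0], 0, 50], [[0, 0, 0], 0, 50], [[0, 0, 0], 0, 50], [[0, 0, 0], 0, 50], [[0, 0, 0], 0, 50]])

```text
time_s: 35.6
tcp_pos: [0.4521, -0.2408, 0.1989]
orientation: [0.705, -0.704, -0.062, 0.062]
wrist_force: [-1.3, -0.7, 0.0]
width: 0.804
```

Run:
```python
from h import *
go(.4506,-.2466,.06,1.747)
shot("w33",[(.4506,-.2466,.09),(.3975,-.36,.09),(.3594,-.2677,.09)])
```

```text
shift mm [ -2.5 138.9  -5.6] turn -0.001 | at [ 0.4521 -0.2408  0.1989] yaw 1.746 tilt [0.001 0.   ]
```

View pics/w33.png

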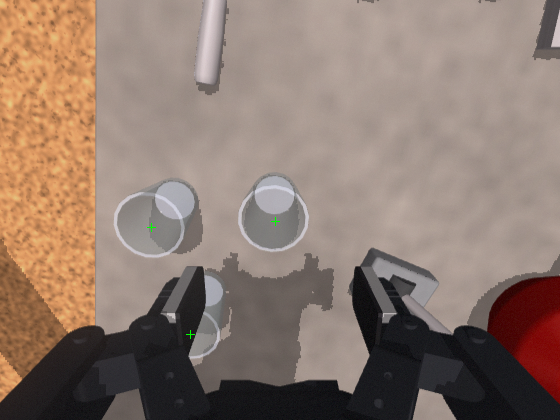

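>>> move_arm(commands=[[[-3, 20, -2], 0, 50], [[-3, 60, -2], 0, 50], [[-3, 90, -2], 0, 50], [[-3, 90, -2], 0, 50], [[-3, 90, -2], 0, 50]])

```text
time_s: 36.07
tcp_pos: [0.4485, -0.2436, 0.1083]
orientation: [0.705, -0.704, -0.061, 0.062]
wrist_force: [-0.0, 0.0, 0.4]
width: 0.804
```

>>> move_arm(commands=[[[0, 0, 0], 0, 50], [[0, 0, 0], 0, 50], [[0, 0, 0], 0, 50], [[0, 0, 0], 0, 50], [[0, 0, 0], 0, 50]])

```text
time_s: 36.48
tcp_pos: [0.4492, -0.2452, 0.1097]
orientation: [-0.704, 0.705, 0.061, -0.06]
wrist_force: [0.0, -0.4, -0.3]
width: 0.803
```

Run:
```python
from h import *
go(.4506,-.2446,.06,1.747)
shot("w34",[(.4506,-.2446,.09)])
```

```text
shift mm [ 1.4 49.7  0.4] turn -0.005 | at [ 0.4492 -0.2452  0.1097] yaw 1.742 tilt [ 0.002 -0.001]
```

View pics/w34.png

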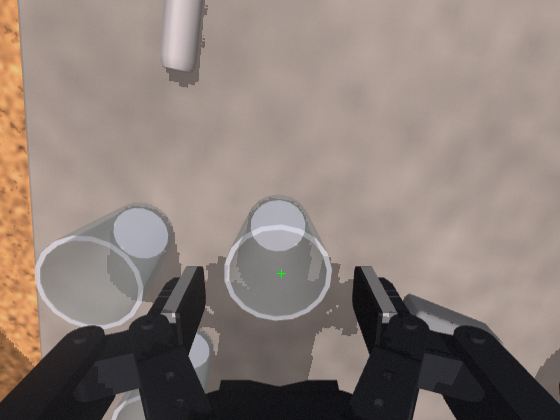

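>>> move_arm(commands=[[[-1, 17, 0], 0, 50], [[-1, 34, 0], 0, 50], [[-1, 50, 0], 0, 50], [[-1, 50, 0], 0, 50], [[-1, 50, 0], 0, 50]])

```text
time_s: 36.95
tcp_pos: [0.4475, -0.2448, 0.0586]
orientation: [0.705, -0.704, -0.06, 0.061]
wrist_force: [-0.3, -0.4, 0.2]
width: 0.802
```

>>> move_arm(commands=[[[0, 0, 0], 0, 50], [[0, 0, 0], 0, 90], [[0, 0, 0], 0, 140], [[0, 0, 0], 0, 140], [[0, 0, 0], 0, 140]], newtons=30)

```text
time_s: 37.37
tcp_pos: [0.4485, -0.2453, 0.06]
orientation: [-0.704, 0.705, 0.061, -0.06]
wrist_force: [0.3, 0.2, 5.6]
width: 0.598
```

>>> move_arm(commands=[[[0, 0, 0], 0, 200], [[0, 0, 0], 0, 200], [[0, 0, 0], 0, 200], [[0, -20, 0], 0, 200], [[0, -20, 0], 0, 200]])

```text
time_s: 37.78
tcp_pos: [0.4489, -0.2456, 0.0811]
orientation: [-0.704, 0.705, 0.062, -0.059]
wrist_force: [0.6, -1.0, -1.9]
width: 0.597
```

Run:
```python
from h import *
go(.6545,.1073,.2,1.747); print(bot.state()["width"],bot.state()["wrist_force"])
shot("w35")
```

```text
shift mm [ 263.2 -118.7  312.3] turn -0.005 | at [ 0.4489 -0.2456  0.0811] yaw 1.742 tilt [ 0.003 -0.001]
0.5972704332619739 [ 0.57683902 -0.95429787 -1.92892437]
```

View pics/w35.png

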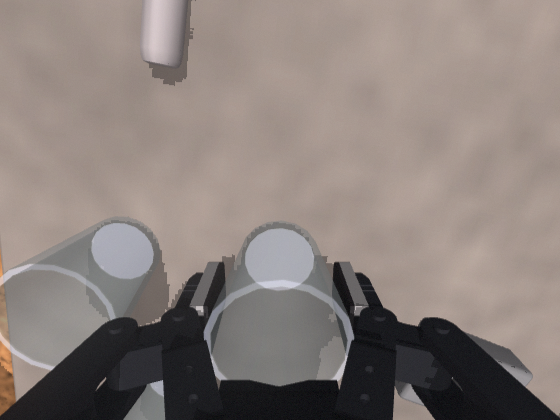

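>>> move_arm(commands=[[[0, -35, 0], 0, 200], [[0, -70, 0], 0, 200], [[20, -95, 24], 0, 200], [[42, -110, 50], 0, 200], [[66, -119, 78], 0, 200]])

```text
time_s: 38.25
tcp_pos: [0.5001, -0.1575, 0.1996]
orientation: [-0.704, 0.705, 0.06, -0.058]
wrist_force: [1.3, 0.5, -1.7]
width: 0.6
```

>>> move_arm(commands=[[[25, 0, 30], 0, 200], [[50, 0, 60], 0, 200], [[75, 0, 90], 0, 200], [[100, 0, 120], 0, 200], [[125, 0, 149], 0, 200]])

```text
time_s: 38.67
tcp_pos: [0.5973, 0.013, 0.1972]
orientation: [-0.704, 0.705, 0.061, -0.061]
wrist_force: [0.5, 0.7, -1.4]
width: 0.596
```

Run:
```python
from h import *
go(.6545,.1073,.2,1.747); print(bot.state()["width"],bot.state()["wrist_force"])
```

```text
shift mm [72.5 -2.9 83.1] turn -0.004 | at [0.5973 0.013  0.1972] yaw 1.743 tilt [-0.001 -0.   ]
0.5959538399089099 [ 0.5050741   0.67818308 -1.38985136]
```

>>> move_arm(commands=[[[24, 0, 28], 0, 200], [[48, 0, 56], 0, 200], [[72, 0, 82], 0, 200], [[72, 0, 82], 0, 200], [[72, 0, 82], 0, 200]])

```text
time_s: 39.08
tcp_pos: [0.6538, 0.1076, 0.1968]
orientation: [0.705, -0.704, -0.062, 0.062]
wrist_force: [-0.6, -1.5, -1.5]
width: 0.595
```

>>> move_arm(commands=[[[0, 0, 0], 0, 200], [[0, 30, 0], 0, 200], [[0, 60, 0], 0, 200], [[0, 60, 0], 0, 200], [[0, 60, 0], 0, 200]])

```text
time_s: 39.5
tcp_pos: [0.6524, 0.1018, 0.1363]
orientation: [-0.704, 0.705, 0.058, -0.062]
wrist_force: [0.6, -0.6, -0.9]
width: 0.599
```

>>> move_arm(commands=[[[0, 0, 0], 0, 200], [[0, 0, 0], 0, 200], [[0, 0, 0], 0, 200], [[0, 0, 0], 0, 200]])

```text
time_s: 39.83
tcp_pos: [0.6548, 0.1046, 0.1393]
orientation: [0.705, -0.704, -0.062, 0.06]
wrist_force: [0.7, 0.4, -1.6]
width: 0.597
```

Run:
```python
from h import *
T=np.array([.6668,.0384]);yaw=.1765;ux=np.array([np.cos(yaw),np.sin(yaw)]);uy=np.array([-np.sin(yaw),np.cos(yaw)])
def P(a,b,z): return np.r_[T+a*ux+b*uy,z]
shot("w36",[P(.0435,.116,.024),P(-.0435,.116,.024),P(-.0475,.120,.036),P(.0475,.120,.036),P(0,.07,.024)])
im=bot.get_image("scene"); crop("s",im,270,180,390,280,6,"pics/s36.png")
go(*P(0,.07,.066),1.747)
```

```text
shift mm [ 0.5 72.7  2.7] turn -0.004 | at [0.6544 0.1046 0.1387] yaw 1.743 tilt [0.001 0.   ]
```

View pics/w36.png

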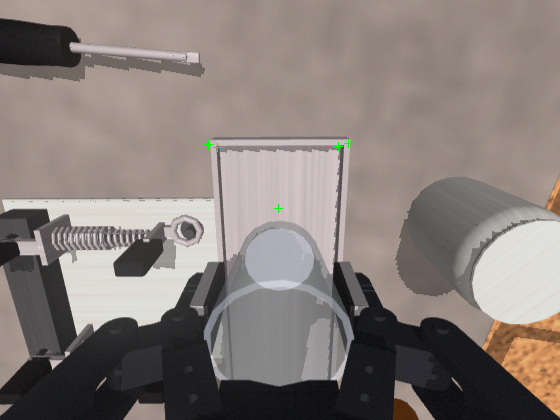

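View pics/s36.png

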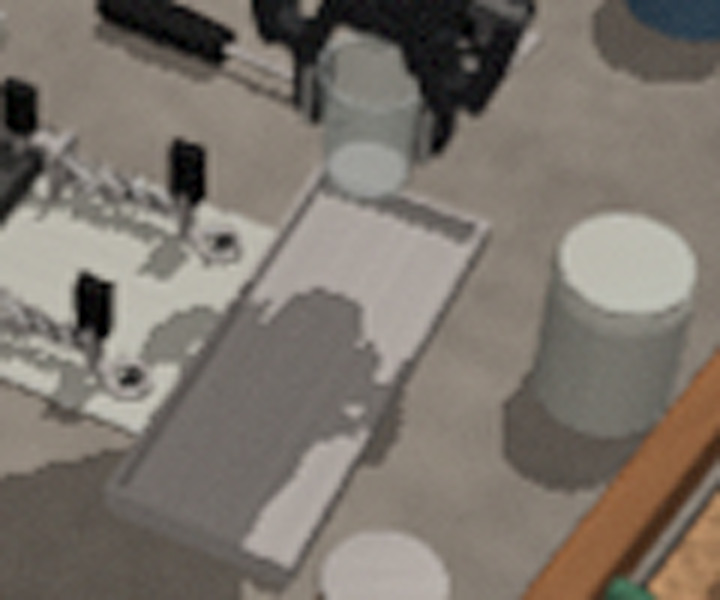

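>>> move_arm(commands=[[[1, 20, 4], 0, 200], [[1, 40, 4], 0, 200], [[1, 58, 4], 0, 200], [[1, 66, 4], 0, 200], [[1, 70, 4], 0, 200]])

```text
time_s: 40.35
tcp_pos: [0.6535, 0.1083, 0.0665]
orientation: [-0.704, 0.705, 0.06, -0.062]
wrist_force: [0.1, -0.9, -0.5]
width: 0.596
```

>>> move_arm(commands=[[[0, 0, 0], 0, 200], [[0, 0, 0], 0, 200], [[0, 0, 0], 0, 200], [[0, 2, 0], 0, 200], [[0, 4, 0], 0, 200]])

```text
time_s: 40.77
tcp_pos: [0.655, 0.1087, 0.0647]
orientation: [0.705, -0.704, -0.061, 0.06]
wrist_force: [-0.3, 0.5, -1.8]
width: 0.6
```

Run:
```python
from h import *
p,M=tool(); print(p,bot.state()["wrist_force"])
shot("w37")
```

```text
[0.65498276 0.10871719 0.06465635] [-0.31906812  0.46812741 -1.83380133]
```

View pics/w37.png

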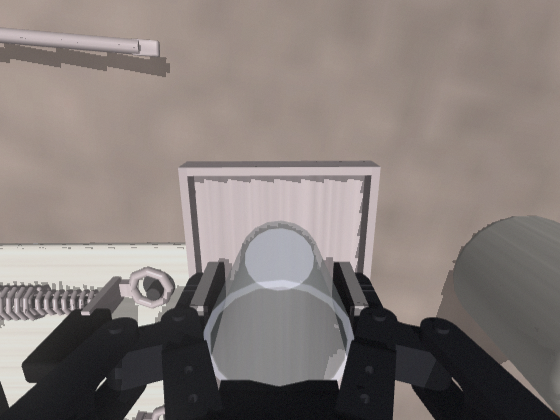

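>>> move_arm(commands=[[[0, 1, 0], 0, 200], [[0, 2, 0], 0, 200], [[0, 2, 0], 0, 200], [[0, 2, 0], 0, 200]])

```text
time_s: 41.15
tcp_pos: [0.655, 0.1087, 0.064]
orientation: [-0.704, 0.705, 0.061, -0.06]
wrist_force: [-2.4, -1.1, 11.3]
width: 0.599
```

>>> move_arm(commands=[[[0, 0, 0], 0, 90], [[0, 0, 0], 0, 60], [[0, 0, 0], 0, 50], [[0, 0, 0], 0, 50], [[0, -20, 0], 0, 50]])

```text
time_s: 41.57
tcp_pos: [0.6515, 0.1075, 0.0782]
orientation: [-0.704, 0.705, 0.058, -0.064]
wrist_force: [-0.6, -1.1, -0.3]
width: 0.805
```

>>> move_arm(commands=[[[0, -30, 0], 0, 50], [[0, -60, 0], 0, 50], [[0, -90, 0], 0, 50], [[0, -110, 0], 0, 50]])

```text
time_s: 41.9
tcp_pos: [0.6553, 0.109, 0.1946]
orientation: [0.705, -0.704, -0.062, 0.06]
wrist_force: [0.7, -0.1, -0.2]
width: 0.804
```

Run:
```python
from h import *
shot("w38")
im=bot.get_image("scene"); crop("s",im,270,180,390,280,6,"pics/s38.png")
im=bot.get_image("top"); crop("s",im,370,240,460,320,8,"pics/t38.png")
go(.3594,-.2657,.2,1.747)
go(.3975,-.3585,.2,1.747)
```

```text
shift mm [-355.6   -7.9 -318.5] turn -0.004 | at [0.6554 0.109  0.1935] yaw 1.743 tilt [0.004 0.001]
shift mm [-334.    -7.8 -416.5] turn -0.004 | at [0.6554 0.109  0.1935] yaw 1.743 tilt [0.004 0.001]
```

View pics/w38.png

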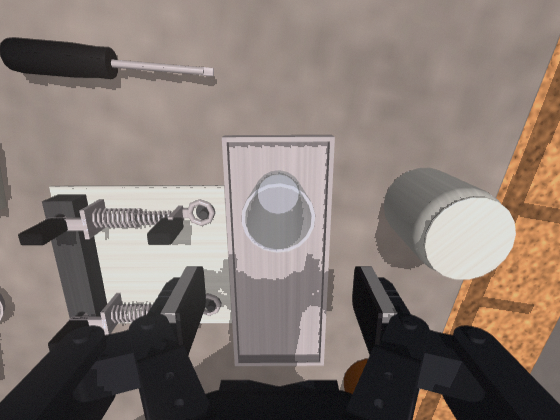

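View pics/s38.png

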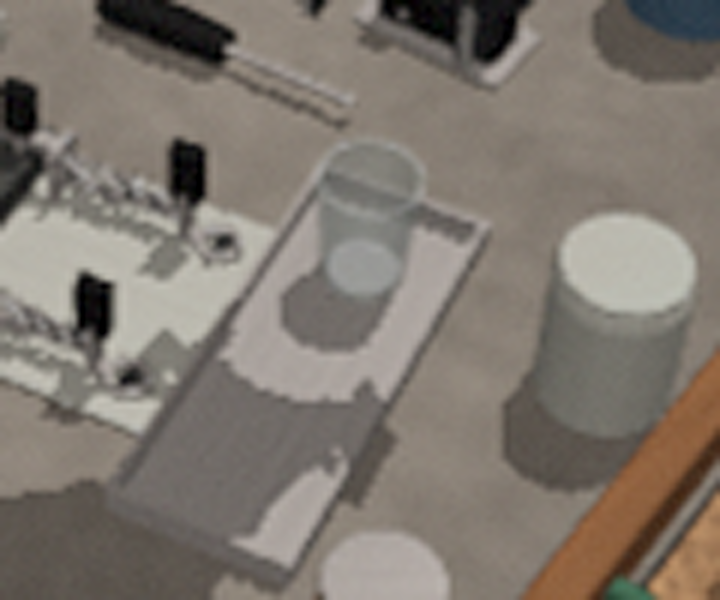

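View pics/t38.png

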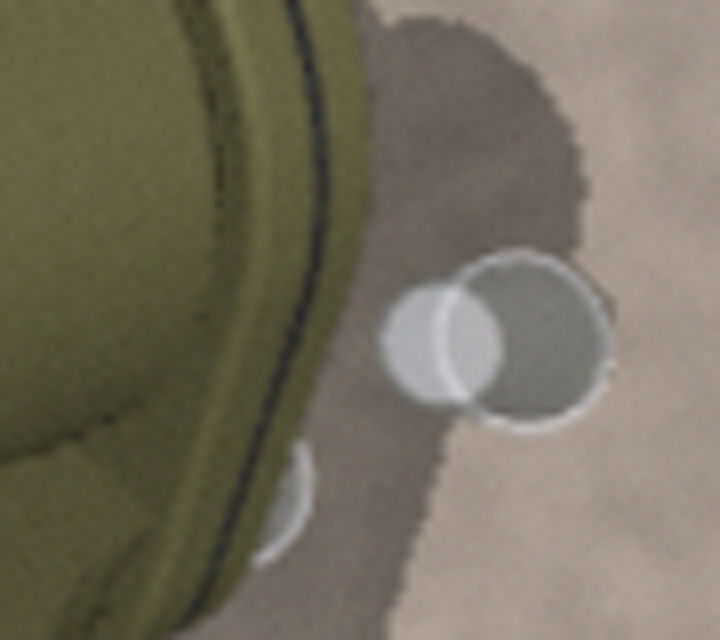

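>>> move_arm(commands=[[[-24, -2, -30], 0, 50], [[-49, -4, -60], 0, 50], [[-73, -6, -91], 0, 50], [[-98, -8, -121], 0, 50], [[-123, -8, -152], 0, 50]])

```text
time_s: 42.47
tcp_pos: [0.5572, -0.0636, 0.1985]
orientation: [0.705, -0.704, -0.06, 0.062]
wrist_force: [0.6, -1.3, -0.6]
width: 0.805
```

>>> move_arm(commands=[[[-24, 0, -30], 0, 50], [[-49, 0, -60], 0, 50], [[-73, 0, -91], 0, 50], [[-98, 0, -121], 0, 50], [[-123, 0, -152], 0, 50]])

```text
time_s: 42.88
tcp_pos: [0.4619, -0.2341, 0.1984]
orientation: [0.705, -0.704, -0.06, 0.062]
wrist_force: [0.7, -0.2, 0.2]
width: 0.804
```

Run:
```python
from h import *
go(.3975,-.3585,.2,1.747)
```

```text
shift mm [ -84.8   -1.6 -111.5] turn -0.004 | at [ 0.4619 -0.2341  0.1984] yaw 1.743 tilt [-0.003  0.001]
```

>>> move_arm(commands=[[[-28, 0, -37], 0, 50], [[-56, 0, -74], 0, 50], [[-84, 0, -111], 0, 50], [[-84, 20, -111], 0, 50], [[-84, 40, -111], 0, 50]])

```text
time_s: 43.3
tcp_pos: [0.3959, -0.3625, 0.1582]
orientation: [-0.704, 0.706, 0.056, -0.058]
wrist_force: [-0.2, 0.2, -0.4]
width: 0.804
```

>>> move_arm(commands=[[[0, 0, 0], 0, 50], [[0, 0, 0], 0, 50], [[0, 0, 0], 0, 50], [[0, 0, 0], 0, 50], [[0, 0, 0], 0, 50]])

```text
time_s: 43.72
tcp_pos: [0.4013, -0.3562, 0.1607]
orientation: [-0.704, 0.705, 0.062, -0.061]
wrist_force: [-0.4, 0.1, 0.2]
width: 0.8
```

Run:
```python
from h import *
go(.3975,-.3585,.06,1.747)
shot("w39",[(.3975,-.3585,.09),(.3594,-.2657,.09)])
```

```text
shift mm [ -4.3 100.7  -1.5] turn -0.002 | at [ 0.4013 -0.3562  0.1607] yaw 1.745 tilt [ 0.001 -0.001]
```

View pics/w39.png

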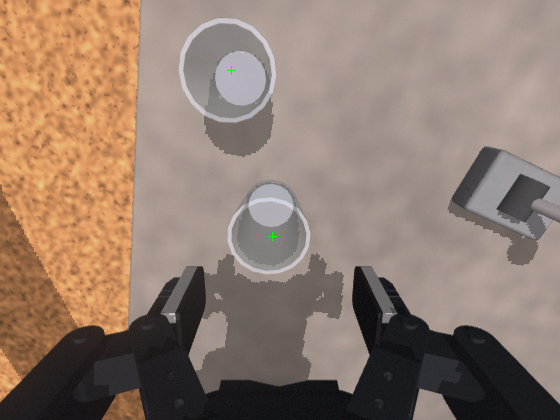

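>>> move_arm(commands=[[[-6, 20, 0], 0, 50], [[-6, 40, 0], 0, 50], [[-6, 50, 0], 0, 50], [[-6, 50, 0], 0, 50], [[-6, 50, 0], 0, 50]])

```text
time_s: 44.18
tcp_pos: [0.3948, -0.3575, 0.11]
orientation: [0.705, -0.704, -0.061, 0.061]
wrist_force: [-0.3, -0.5, 0.7]
width: 0.804
```

Run:
```python
from h import *
go(.395,-.358,.06,1.747)
shot("w40",[(.395,-.358,.09)])
```

```text
shift mm [ 0.1 50.  -0.5] turn -0.003 | at [ 0.3948 -0.3575  0.11  ] yaw 1.744 tilt [0. 0.]
```

View pics/w40.png

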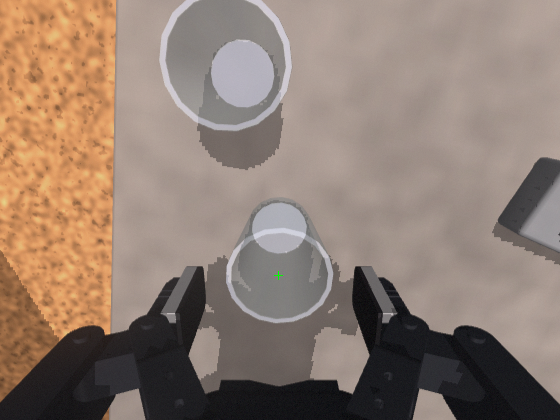

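Centred. Descend and grip.

>>> move_arm(commands=[[[0, 17, 0], 0, 50], [[0, 34, 0], 0, 50], [[0, 50, 0], 0, 50], [[0, 50, 0], 0, 50], [[0, 50, 0], 0, 50]])

```text
time_s: 44.65
tcp_pos: [0.3948, -0.3578, 0.0603]
orientation: [-0.704, 0.705, 0.061, -0.061]
wrist_force: [0.3, 1.2, 0.2]
width: 0.806
```

>>> move_arm(commands=[[[0, 0, 0], 0, 50], [[0, 0, 0], 0, 90], [[0, 0, 0], 0, 140], [[0, 0, 0], 0, 200], [[0, 0, 0], 0, 200]], newtons=30)

```text
time_s: 45.07
tcp_pos: [0.3951, -0.3584, 0.0613]
orientation: [-0.704, 0.705, 0.061, -0.06]
wrist_force: [-0.9, 1.6, 6.7]
width: 0.602
```

>>> move_arm(commands=[[[0, 0, 0], 0, 200], [[0, 0, 0], 0, 200], [[0, -30, 0], 0, 200], [[0, -65, 0], 0, 200], [[0, -100, 0], 0, 200]])

```text
time_s: 45.48
tcp_pos: [0.3937, -0.3574, 0.1611]
orientation: [0.705, -0.704, -0.06, 0.061]
wrist_force: [0.5, -0.8, -1.4]
width: 0.599
```

Run:
```python
from h import *
T=np.array([.6668,.0384]);yaw=.1765;ux=np.array([np.cos(yaw),np.sin(yaw)]);uy=np.array([-np.sin(yaw),np.cos(yaw)])
T=T+.0007*ux+.003*uy; print(T, T+.07*uy,T-.07*uy)
go(T[0],T[1],.2,1.747); s=bot.state();print(s["width"],s["wrist_force"])
```

```text
[0.66696237 0.0414763 ] [0.65467142 0.1103888 ] [ 0.67925332 -0.0274362 ]
shift mm [337.6 -38.9 346.1] turn -0.004 | at [ 0.3937 -0.3574  0.1611] yaw 1.743 tilt [-0.001  0.001]
0.5993247167636524 [ 0.53270809 -0.84217172 -1.37368287]
```

>>> move_arm(commands=[[[20, -20, 20], 0, 200], [[44, -39, 45], 0, 200], [[71, -39, 72], 0, 200], [[98, -39, 100], 0, 200], [[125, -39, 128], 0, 200]])

```text
time_s: 45.9
tcp_pos: [0.4962, -0.2092, 0.2]
orientation: [-0.704, 0.705, 0.061, -0.06]
wrist_force: [0.3, -0.1, -1.2]
width: 0.595
```

>>> move_arm(commands=[[[27, 0, 28], 0, 200], [[55, 0, 56], 0, 200], [[82, 0, 84], 0, 200], [[110, 0, 112], 0, 200], [[137, 0, 140], 0, 200]])

```text
time_s: 46.32
tcp_pos: [0.6072, -0.0473, 0.1994]
orientation: [-0.704, 0.705, 0.061, -0.061]
wrist_force: [0.6, -0.5, -1.3]
width: 0.602
```

Run:
```python
from h import *
go(.667,.0415,.15,1.747)
```

```text
shift mm [74.1 49.4 77.2] turn -0.004 | at [ 0.6072 -0.0473  0.1994] yaw 1.743 tilt [ 0. -0.]
```

>>> move_arm(commands=[[[25, 0, 26], 0, 200], [[50, 0, 52], 0, 200], [[74, 0, 77], 0, 200], [[74, 25, 77], 0, 200], [[74, 49, 77], 0, 200]])

```text
time_s: 46.73
tcp_pos: [0.6682, 0.0441, 0.1512]
orientation: [0.705, -0.703, -0.064, 0.06]
wrist_force: [-1.0, -1.4, -2.4]
width: 0.599
```

>>> move_arm(commands=[[[0, 0, 0], 0, 200], [[0, 0, 0], 0, 200], [[0, 0, 0], 0, 200], [[0, 0, 0], 0, 200], [[0, 0, 0], 0, 200]])

```text
time_s: 47.15
tcp_pos: [0.6672, 0.0393, 0.1516]
orientation: [0.705, -0.704, -0.061, 0.059]
wrist_force: [0.2, -0.4, -1.5]
width: 0.599
```

Run:
```python
from h import *
go(.667,.0415,.066,1.747)
shot("w41")
```

```text
shift mm [-0.1 85.6  2.2] turn -0.005 | at [0.6672 0.0393 0.1516] yaw 1.742 tilt [0.003 0.   ]
```

View pics/w41.png

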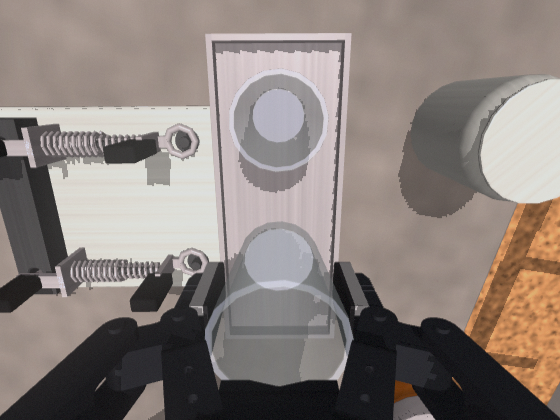

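>>> move_arm(commands=[[[0, 30, 0], 0, 200], [[0, 60, 0], 0, 200], [[0, 78, 0], 0, 200], [[0, 84, 0], 0, 200], [[0, 84, 0], 0, 200]])

```text
time_s: 47.62
tcp_pos: [0.6659, 0.0395, 0.066]
orientation: [-0.704, 0.705, 0.06, -0.061]
wrist_force: [0.2, 0.7, -1.3]
width: 0.598
```

>>> move_arm(commands=[[[0, 0, 0], 0, 200], [[0, 0, 0], 0, 200], [[0, 2, 0], 0, 200], [[0, 3, 0], 0, 200], [[0, 4, 0], 0, 200]])

```text
time_s: 48.03
tcp_pos: [0.6674, 0.0396, 0.0647]
orientation: [-0.704, 0.705, 0.061, -0.06]
wrist_force: [-5.6, -1.5, 21.7]
width: 0.598
```

Run:
```python
from h import *
p,M=tool(); print(p,bot.state()["wrist_force"])
```

```text
[0.66740334 0.03962684 0.06470989] [-5.61640185 -1.4978688  21.66476702]
```

On the floor. Release and retreat upward.

>>> move_arm(commands=[[[0, -1, 0], 0, 90], [[0, -1, 0], 0, 60], [[0, -1, 0], 0, 50], [[0, -1, 0], 0, 50], [[0, -20, 0], 0, 50]])

```text
time_s: 48.45
tcp_pos: [0.6636, 0.0389, 0.0784]
orientation: [-0.704, 0.705, 0.058, -0.063]
wrist_force: [-0.3, -0.9, 0.0]
width: 0.807
```

>>> move_arm(commands=[[[0, -30, 0], 0, 50], [[0, -60, 0], 0, 50], [[0, -90, 0], 0, 50], [[0, -115, 0], 0, 50]])

```text
time_s: 48.78
tcp_pos: [0.6666, 0.0398, 0.1987]
orientation: [0.705, -0.704, -0.061, 0.06]
wrist_force: [0.2, 0.0, -0.0]
width: 0.802
```

Run:
```python
from h import *
shot("w42")
im=bot.get_image("top"); crop("s",im,340,230,460,330,6,"pics/t42.png")
go(.3594,-.2657,.2,1.747)
```

```text
shift mm [-357.6   -1.7 -248.9] turn -0.005 | at [0.6693 0.0406 0.2017] yaw 1.742 tilt [0.009 0.002]
```

View pics/w42.png

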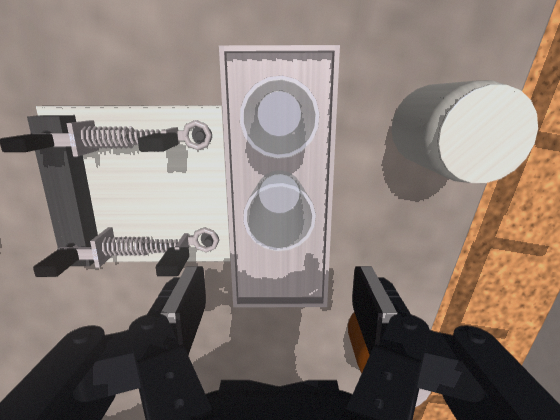

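View pics/t42.png

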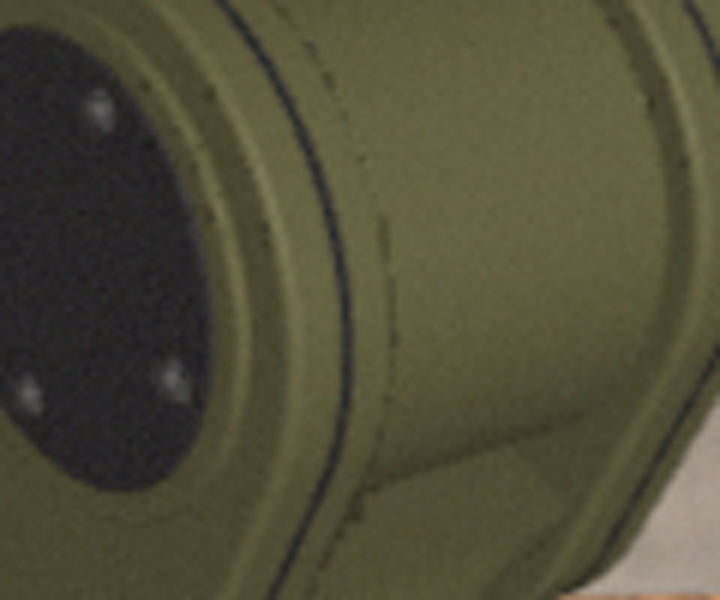

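>>> move_arm(commands=[[[-33, 0, -23], 0, 50], [[-66, 0, -46], 0, 50], [[-99, 0, -69], 0, 50], [[-132, 0, -92], 0, 50], [[-165, 0, -115], 0, 50]])

```text
time_s: 49.3
tcp_pos: [0.5214, -0.1031, 0.1961]
orientation: [0.705, -0.704, -0.06, 0.061]
wrist_force: [0.1, -1.5, 1.0]
width: 0.804
```

>>> move_arm(commands=[[[-33, 0, -23], 0, 50], [[-66, 0, -46], 0, 50], [[-99, 0, -69], 0, 50], [[-132, 0, -92], 0, 50], [[-162, 0, -113], 0, 50]])

```text
time_s: 49.72
tcp_pos: [0.3807, -0.2423, 0.1962]
orientation: [0.705, -0.704, -0.06, 0.061]
wrist_force: [0.2, -0.1, -0.5]
width: 0.803
```

Run:
```python
from h import *
go(.3594,-.2657,.16,1.747)
```

```text
shift mm [-24.9  36.3 -19.4] turn -0.005 | at [ 0.3807 -0.2423  0.1962] yaw 1.742 tilt [-0.002  0.   ]
```

>>> move_arm(commands=[[[-25, 10, -19], -0.004, 50], [[-25, 36, -19], -0.004, 50], [[-25, 36, -19], -0.004, 50], [[-25, 36, -19], -0.004, 50], [[-25, 36, -19], -0.004, 50]])

```text
time_s: 50.13
tcp_pos: [0.3632, -0.2628, 0.1612]
orientation: [0.705, -0.704, -0.064, 0.063]
wrist_force: [0.1, 0.6, -0.0]
width: 0.805
```

>>> move_arm(commands=[[[0, 0, 0], 0, 50], [[0, 0, 0], 0, 50], [[0, 0, 0], 0, 50], [[0, 0, 0], 0, 50]])

```text
time_s: 50.47
tcp_pos: [0.3624, -0.2637, 0.1612]
orientation: [-0.704, 0.705, 0.063, -0.062]
wrist_force: [-0.1, 0.4, -0.5]
width: 0.802
```

Run:
```python
from h import *
go(.3594,-.2657,.11,1.747)
shot("w43",[(.3594,-.2657,.09)])
```

```text
shift mm [-3.3 51.2 -1.4] turn 0.001 | at [ 0.3624 -0.2637  0.1612] yaw 1.748 tilt [ 0.001 -0.   ]
```

View pics/w43.png

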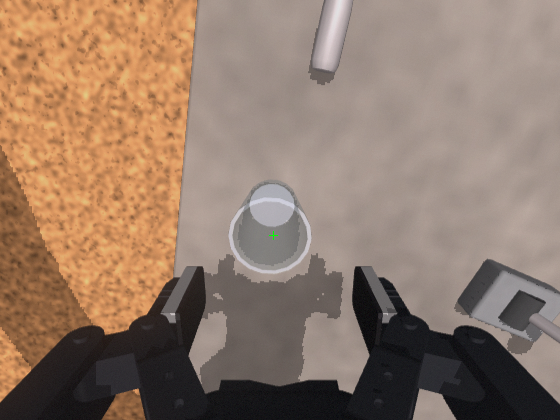

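>>> move_arm(commands=[[[-5, 20, -1], 0, 50], [[-5, 40, -1], 0, 50], [[-5, 50, -1], 0, 50], [[-5, 50, -1], 0, 50], [[-5, 50, -1], 0, 50]])

```text
time_s: 50.93
tcp_pos: [0.3571, -0.2656, 0.1107]
orientation: [0.704, -0.704, -0.062, 0.063]
wrist_force: [0.1, -0.4, -0.0]
width: 0.806
```

Run:
```python
from h import *
go(.3574,-.2655,.06,1.747)
shot("w44",[(.3574,-.2655,.09)])
```

```text
shift mm [ 0.4 50.7  0.1] turn 0.0 | at [ 0.3571 -0.2656  0.1107] yaw 1.747 tilt [-0.001  0.   ]
```

View pics/w44.png

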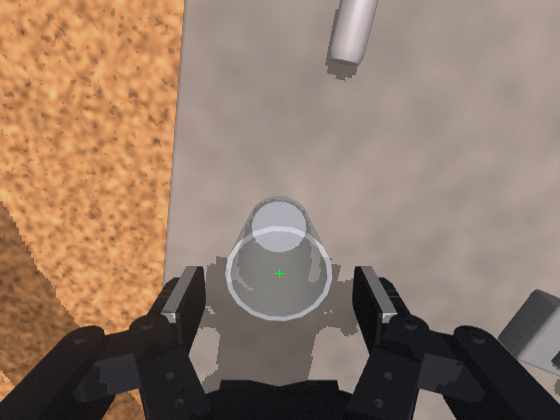

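>>> move_arm(commands=[[[0, 17, 0], 0, 50], [[0, 34, 0], 0, 50], [[0, 51, 0], 0, 50], [[0, 51, 0], 0, 50], [[0, 51, 0], 0, 50]])

```text
time_s: 51.4
tcp_pos: [0.3572, -0.2658, 0.0601]
orientation: [-0.704, 0.704, 0.062, -0.063]
wrist_force: [0.0, 0.0, 0.2]
width: 0.808
```

>>> move_arm(commands=[[[0, 0, 0], 0, 50], [[0, 0, 0], 0, 90], [[0, 0, 0], 0, 140], [[0, 0, 0], 0, 200], [[0, 0, 0], 0, 200]])

```text
time_s: 51.82
tcp_pos: [0.3575, -0.2663, 0.0611]
orientation: [-0.704, 0.705, 0.063, -0.061]
wrist_force: [-0.8, -0.0, 7.7]
width: 0.61
```

>>> move_arm(commands=[[[0, 0, 0], 0, 200], [[0, 0, 0], 0, 200], [[0, -40, 0], 0, 200], [[0, -80, 0], 0, 200], [[0, -120, 0], 0, 200]])

```text
time_s: 52.23
tcp_pos: [0.356, -0.2654, 0.1815]
orientation: [0.705, -0.704, -0.062, 0.063]
wrist_force: [0.2, -1.7, -1.6]
width: 0.609
```

Run:
```python
from h import *
go(.6793,-.0274,.2,1.747); s=bot.state();print(s["width"],s["wrist_force"])
```

```text
shift mm [360.1 -18.9 177.5] turn 0.0 | at [ 0.356  -0.2654  0.1815] yaw 1.747 tilt [-0.002  0.001]
0.6093915456465153 [ 0.23511235 -1.73950288 -1.63265602]
```

>>> move_arm(commands=[[[32, -10, 16], 0, 200], [[66, -19, 32], 0, 200], [[100, -19, 49], 0, 200], [[134, -19, 66], 0, 200], [[168, -19, 83], 0, 200]])

```text
time_s: 52.65
tcp_pos: [0.5087, -0.1542, 0.2]
orientation: [-0.704, 0.705, 0.062, -0.061]
wrist_force: [0.4, -1.2, -1.0]
width: 0.608
```

>>> move_arm(commands=[[[36, 0, 18], 0, 200], [[72, 0, 35], 0, 200], [[108, 0, 53], 0, 200], [[144, 0, 71], 0, 200], [[180, 0, 89], 0, 200]])

```text
time_s: 53.07
tcp_pos: [0.6703, -0.0348, 0.1996]
orientation: [-0.704, 0.704, 0.062, -0.062]
wrist_force: [0.4, 0.7, -1.7]
width: 0.61
```

Run:
```python
from h import *
go(.6793,-.0274,.15,1.747)
```

```text
shift mm [10.2 49.6  5.7] turn -0.0 | at [ 0.6703 -0.0348  0.1996] yaw 1.747 tilt [-0. -0.]
```

>>> move_arm(commands=[[[10, 0, 5], 0, 200], [[10, 25, 5], 0, 200], [[10, 49, 5], 0, 200], [[10, 49, 5], 0, 200], [[10, 49, 5], 0, 200]])

```text
time_s: 53.48
tcp_pos: [0.6771, -0.0297, 0.1492]
orientation: [-0.704, 0.704, 0.061, -0.063]
wrist_force: [-0.5, -0.6, 0.1]
width: 0.612
```

>>> move_arm(commands=[[[0, 0, 0], 0, 200], [[0, 0, 0], 0, 200], [[0, 0, 0], 0, 200], [[0, 0, 0], 0, 200], [[0, 0, 0], 0, 200]])

```text
time_s: 53.9
tcp_pos: [0.6789, -0.029, 0.1507]
orientation: [-0.704, 0.704, 0.063, -0.062]
wrist_force: [0.1, -1.1, -0.9]
width: 0.612
```

Run:
```python
from h import *
go(.6793,-.0274,.066,1.747)
shot("w45")
im=bot.get_image("scene"); crop("s",im,270,180,390,310,5,"pics/s45.png")
```

```text
shift mm [ 0.6 84.7  1.5] turn -0.0 | at [ 0.6789 -0.029   0.1507] yaw 1.747 tilt [ 0.001 -0.   ]
```

View pics/w45.png

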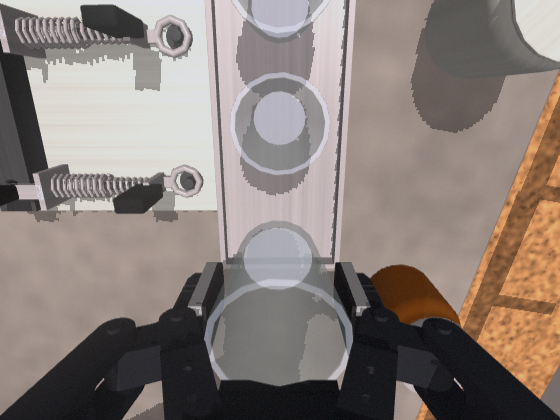

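View pics/s45.png

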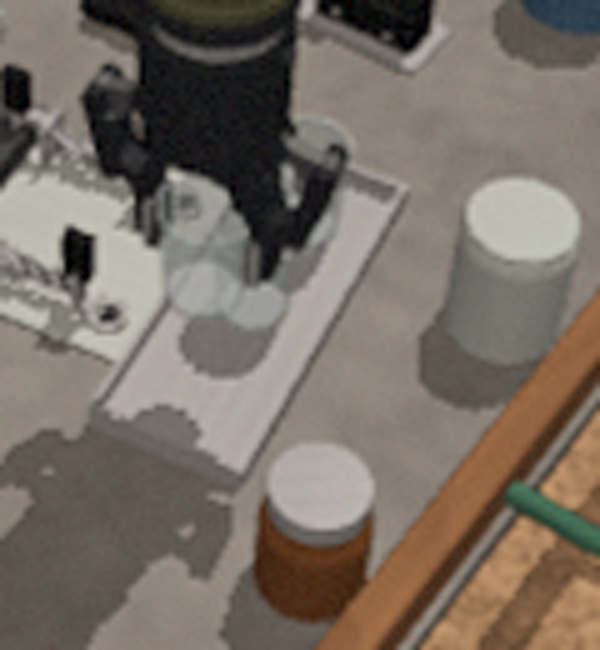

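Run:
```python
from h import *
j=px2w("top",(317.7,121.4),.105)+[.0025,.001,0]; print(j)
yaw=.1765;ux=np.array([np.cos(yaw),np.sin(yaw)]);uy=np.array([-np.sin(yaw),np.cos(yaw)])
d=j[:2]-np.array([.6789,-.029]); print(d@ux,d@uy)
print(px2w("wrist",(420,325),.105,lc("w45")))
```

```text
[ 0.79590239 -0.09142549  0.105     ]
0.10422368587865795 -0.08199953523154478
[ 0.77340173 -0.06301335  0.105     ]
```

>>> move_arm(commands=[[[0, 30, 1], 0, 200], [[0, 60, 1], 0, 200], [[0, 78, 1], 0, 200], [[0, 83, 1], 0, 200], [[0, 83, 1], 0, 200]])

```text
time_s: 54.42
tcp_pos: [0.6772, -0.028, 0.0661]
orientation: [-0.704, 0.704, 0.061, -0.063]
wrist_force: [0.6, 0.1, -0.6]
width: 0.609
```

>>> move_arm(commands=[[[0, 0, 0], 0, 200], [[0, 0, 0], 0, 200], [[0, 1.5, 0], 0, 200], [[0, 2.5, 0], 0, 200], [[0, 3, 0], 0, 200]])

```text
time_s: 54.83
tcp_pos: [0.679, -0.0279, 0.0649]
orientation: [-0.704, 0.704, 0.063, -0.062]
wrist_force: [-1.9, -0.1, 7.3]
width: 0.614
```

Run:
```python
from h import *
p,M=tool(); print(p,bot.state()["wrist_force"])
```

```text
[ 0.67904841 -0.02788325  0.06493698] [-1.88522109 -0.08802522  7.29506884]
```

>>> move_arm(commands=[[[0, 0, 0], 0, 90], [[0, 0, 0], 0, 60], [[0, 0, 0], 0, 50], [[0, 0, 0], 0, 50], [[0, -20, 0], 0, 50]])

```text
time_s: 55.25
tcp_pos: [0.6754, -0.0285, 0.0802]
orientation: [-0.704, 0.704, 0.06, -0.065]
wrist_force: [-0.2, -1.1, -0.5]
width: 0.798
```

>>> move_arm(commands=[[[0, -30, 0], 0, 50], [[0, -60, 0], 0, 50], [[0, -95, 0], 0, 50], [[0, -130, 0], 0, 50], [[-20, -150, -30], 0, 50]])

```text
time_s: 55.67
tcp_pos: [0.6675, -0.0504, 0.2388]
orientation: [0.707, -0.701, -0.07, 0.062]
wrist_force: [2.2, 1.7, 1.6]
width: 0.805
```

>>> move_arm(commands=[[[-30, 0, -30], 0, 50], [[-60, 0, -60], 0, 50], [[-90, 0, -90], 0, 50], [[-120, 0, -120], 0, 50], [[-145, 0, -145], 0, 50]])

```text
time_s: 56.08
tcp_pos: [0.5446, -0.2313, 0.2338]
orientation: [-0.704, 0.705, 0.062, -0.062]
wrist_force: [0.9, -0.6, -0.1]
width: 0.803
```

>>> move_arm(commands=[[[-10, 0, -30], 0, 50], [[-20, 0, -60], 0, 50], [[-30, 0, -90], 0, 50], [[-30, 0, -90], 0, 50], [[-30, 0, -90], 0, 50]])

```text
time_s: 56.5
tcp_pos: [0.5315, -0.3258, 0.2333]
orientation: [-0.704, 0.705, 0.06, -0.061]
wrist_force: [0.1, 1.3, 0.8]
width: 0.803
```

Run:
```python
from h import *
p,M=tool(); print(p,bot.state()["wrist_force"])
im=bot.get_image("scene"); crop("s",im,240,150,380,290,4,"pics/s46.png");cv2.imwrite("pics/s46f.png",im[:,:,::-1])
im=bot.get_image("top"); crop("t",im,150,110,350,270,4,"pics/t46.png"); cv2.imwrite("pics/t46f.png",im[:,:,::-1])
```

```text
[ 0.53149987 -0.32583149  0.23330342] [0.06797958 1.30979076 0.84919584]
```

View pics/s46.png

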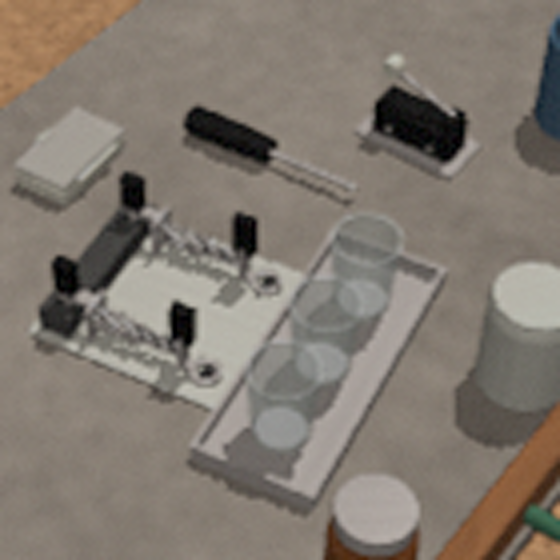

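View pics/t46.png

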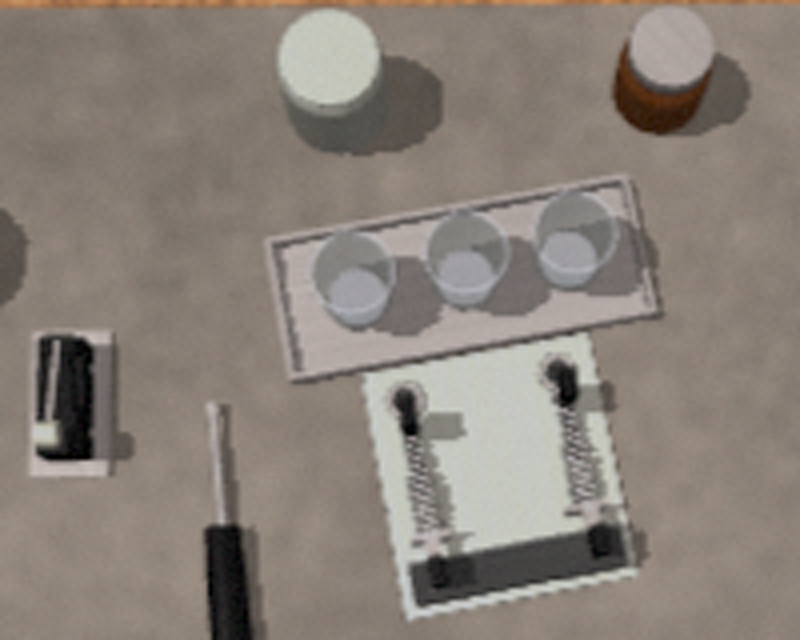

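View pics/t46f.png

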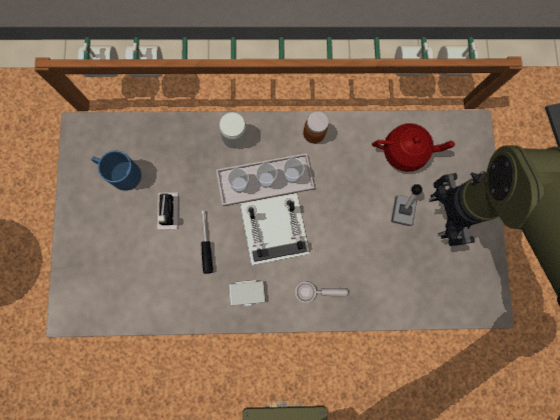

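View pics/s46f.png

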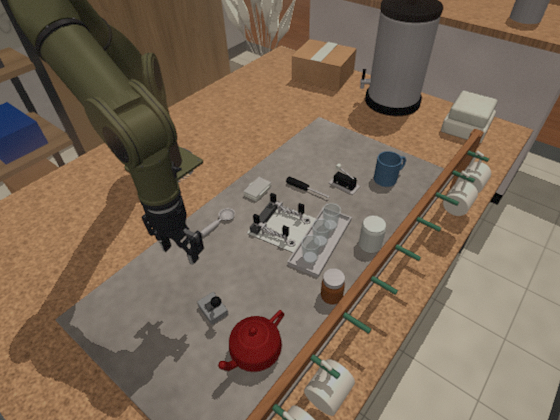

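>>> move_arm(commands=[[[0, 0, 0], 0, 50], [[0, 0, 0], 0, 50], [[0, 0, 0], 0, 50], [[0, 0, 0], 0, 50], [[0, 0, 0], 0, 50]])

```text
time_s: 57.02
tcp_pos: [0.5329, -0.3226, 0.2339]
orientation: [-0.704, 0.704, 0.062, -0.062]
wrist_force: [0.1, 0.2, 0.5]
width: 0.803
```

Run:
```python
from h import *
T=np.array([.667,.0415]);yaw=.1765;ux=np.array([np.cos(yaw),np.sin(yaw)]);uy=np.array([-np.sin(yaw),np.cos(yaw)])
for u,v in [(354,271),(468,250),(576,229)]:
    p=px2w("top",(150+u/4-.4,110+v/4-.4),.094)[:2]+[.0025,.001]; print(((p-T)@ux).round(4),((p-T)@uy).round(4))
print(bot.finish_job())
```

```text
0.0023 0.0658
0.0024 -0.005
0.0032 -0.0728
the job is handed in; nothing more can be done
None
```

I handed the job in at about 57 s with every step carried out in the required order; no verdict was reported.

- **Isolator off:** I swung the lever to its off stop. The ball travel measured 73 to 75 mm against 76.7 mm nominal. That is within measuring error and well inside the limit.
- **Springs:** Both are fitted, with the pin in its hole and the eye over the post straight across. The wrist height at release (70.8 and 71.3 mm) matches the eye resting on the base plate (71.2 mm). Pin depth was not measured directly; it follows from that height.
- **Isolator on:** I swung it back on, and the ball returned to its starting position.
- **Roller switch:** I pressed it about 10 mm at 3.3 N, held it for about half a second, and it sprang back. Depending on exactly where contact began, the press was 9.4 to 12.5 mm, so past the 7 mm click and short of the 16 mm overtravel.
- **Cups:** All three stand upright on the tray floor. They are about 3 mm off its centre line and at +66, -5 and -73 mm along it. One cup was knocked aside during the run, so I measured it again before picking it up.

In the last pictures the other objects look to be in their starting places, and the arm stands clear at 0.23 m height. The top and wrist cameras disagreed by 2 to 3 mm throughout, and I went by the wrist camera.

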